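# Fan the test cards on the tray and load the card reader

## Robot

A 6-joint arm with a two-finger parallel gripper is mounted at the origin on the work surface. World frame = base frame: x ahead of the robot, y to its left, z up, the work surface at z = 0. Lengths are in m, angles in rad, forces in N, time in s.
With the tool pointing down it reaches from about 0.2 to 0.875 m from the base axis. Payload 3.4 kg.
Tool frame: the origin (TCP) lies between the finger pads; the fingertips stand 19 mm ahead of it and the grasp point (between the pads) is the TCP (tcp_to_tips is the distance from the TCP to the fingertips, in m); z points along the fingers, y is the line along which they close (so a half turn about z gives the same grasp; the last joint's range is limited). The gripper opens to 94 mm and grips with 3 to 60 N. Pads are 16 mm wide; open, the fingers measure 119 mm over their backs; the gripper's body (75 mm by 177 mm) begins 78 mm behind the grasp point.
Start: joints at [1.117, 0.276, 1.505, -0, 1.361, -0.121], TCP at [0.188, 0.543, 0.224] pointing down, gripper open.
Joint ranges: [-2.89, 2.89], [-0.75, 2.08], [0.22, 2.7], [-1.18, 4.32], [0.11, 2.71], [-2.7, 2.7]. Speed limits (rad/s): [2.57, 2.57, 3.14, 3.14, 3.14, 3.14].

## Interface

Orientations are given as a 3x3 rotation matrix whose columns are the frame's x, y, z axes.
In Python, from plant import * gives the robot as it stands.
- The arm moves only by the tool move_arm, never from a script. Its argument "rows" is a list of rows, each an object of numbers: "claw": the finger opening in mm, from 0 to 94; "tx", "ty", "tz": the shift along the tool's x, y, z in units of 5 cm (1.0 is 5 cm); "twist": the turn about the tool's z in units of 45 degrees (1.0 is 45 degrees). In form: [{"claw": .., "tx": .., "ty": .., "tz": .., "twist": ..}, ...]. A call has 1 to 20 rows; each row shifts and turns the commanded pose from where the row before left it, along the tool's axes as they then stand; what a row does not reach is not made up. A row lasts 1/10 s, in which the tool goes at most 50 mm and 8.59 degrees, less where a joint would pass 70% of its speed; a pose out of reach is approached as far as the arm can. A call with a number of a shift or a turn outside -1 to 1 is refused whole. A call with a gripper value outside its range is refused whole. The fingers move at their own pace and stop on an object; "newtons" is the grip in N (left out, the last holds). Time passes only in rows, so rows that do not move let the fingers close. It gives the time, the measured TCP pose, the force, the opening and the grip force at its end, in the units of the state.
- get_obs(): the state, without advancing time (a new reading comes with each control period).
- get_image(name): name is "scene" or "top" or "wrist"; returns the picture (420x560x3 uint8, red, green, blue); there is no depth.
- camera_params(name): a dict with "vertical_fov" (degrees; the focal length in pixels is half the picture's height over the tangent of half this angle, whatever the lens; pixels are square), "cx", "cy" (the principal point, pixels), "world_from_camera" (4x4, takes a point from camera to world coordinates). Camera axes: x right, y up, looking along -z (the intrinsics and any distortion apply to the point x, -y, -z); pixel columns grow to the right and rows downward; lengths in m; the calibration is good to about 2 mm. A picture is of the moment at which its call begins: read the wrist's pose just before it. camera_params takes no time and is no camera call; for the wrist camera it gives the pose at the moment of the call.
- job_done(): hands the job in; it is judged then, once.
The state is a dict: "t": time; "joint_positions": joint angles; "joint_vel": joint speeds; "effort": joint torques, N m; "ee_pos": TCP position; "eef_rot": TCP orientation; "contact_force": force on the tool from outside, world axes, zero at the start; "wrist_torque": the same for the moment, N m; "opening": finger opening in m; "grip_force": force on a finger pad.
Only numpy, scipy, OpenCV 4.12 (cv2) and the standard library are available. Lean on these libraries where they do the work, as an engineer would, in place of code of your own. Each camera call takes 0.05 s, during which the arm holds its last target. There are 200 camera calls.

## Task

Lay all the test cards in one overlapping fan along the middle of the blue tray: the first leans on the white starter bar, each next one leans on the card before with about 30 mm overlap, every plain end down on the tray floor at its tick and every coloured end raised towards the nose of the tray. Then slide the loaded tray into the card reader until it is fully home with the fan undisturbed, press the green start button right down, and let go. Leave all other labware where it stands.

Things in the scene. Friction and masses are not known exactly. Their poses are not given: they have to be found in the camera images.
- card1: white plastic test card with orange end (may be absent): 80 long (x) x 46 wide (y) x 8 thick, 45 g; origin at the centre of its underside, x points to the coloured end, z up through the face with the windows
- card1_low (a point): middle of the lower edge of the plain white end of card1 (40 mm from its origin along -x)
- card2: white plastic test card with green end (may be absent): 80 long (x) x 46 wide (y) x 8 thick, 45 g; origin at the centre of its underside, x points to the coloured end, z up through the face with the windows
- card2_low (a point): middle of the lower edge of the plain white end of card2 (40 mm from its origin along -x)
- card3: white plastic test card with blue end (may be absent): 80 long (x) x 46 wide (y) x 8 thick, 45 g; origin at the centre of its underside, x points to the coloured end, z up through the face with the windows
- card3_low (a point): middle of the lower edge of the plain white end of card3 (40 mm from its origin along -x)
- card4: white plastic test card with red end (may be absent): 80 long (x) x 46 wide (y) x 8 thick, 45 g; origin at the centre of its underside, x points to the coloured end, z up through the face with the windows
- card4_low (a point): middle of the lower edge of the plain white end of card4 (40 mm from its origin along -x)
- card5: white plastic test card with yellow end (may be absent): 80 long (x) x 46 wide (y) x 8 thick, 45 g; origin at the centre of its underside, x points to the coloured end, z up through the face with the windows
- card5_low (a point): middle of the lower edge of the plain white end of card5 (40 mm from its origin along -x)
- tray: loose blue tray on the bench, 312 long (x) x 120 wide (y), about 0.4 kg; origin at the centre of its underside, x points to its nose end, which enters the reader first. Floor 4 thick, inside 304 x 112, rims 12 high in all. A white starter bar across it near the nose: x = 118 to 130, 100 wide, 8 high above the floor
- tray_first (a point): point on the tray floor (tray x = 68.5, y = 0, z = 4) where the first card's plain lower edge comes down; that card leans on the starter bar's edge at x = 118, centre at x = 108, tilted 9 degrees, coloured end up towards the nose. White ticks by both rims at x = 68.5, 18.5, -31.5, -81.5, -131.5 mark the plain edges of the first to fifth card
- tray_handle (a point): centre of the tray's black bar handle at its back end (tray x = -185, y = 0, z = 15): 16 wide (y), 62 long (x = -216 to -154), from the bench to 30 high, pinched from above
- reader: fixed card reader at bench level; origin on the bench at the centre of the bay's mouth, x points into the bay. Bay 126 wide, 46 high under a clear cover 6 thick, no floor (the tray slides on the bench), back stop at x = 316; flared guides reach out to x = -31, 150 apart there. Outer walls at y = 77 and -77; an opaque panel with the start button on top by the mouth; block 120 high behind
- reader_home (a point): point on the bench inside the bay (reader x = 160, y = 0) where the tray's origin is when the tray is fully home, its nose on the back stop; the handle then stands out of the mouth
- start (a joint): travel of the reader's start button, 0 = up, 0.006 m = fully down (about 4 N), springs back
- start_top (a point): centre of the top of the round green start button (32 mm across) on the panel over the reader's mouth (reader x = 55, y = 42), pressed straight down
- pot: small jar with a yellow cap, 56 across, 55 high, standing in the row of cards; a bystander, to be left alone; origin at the centre of its underside
- tube_rack: white tube rack, 50 x 164, 108 high with its capped tubes; a bystander, to be left alone; origin at the centre of its underside
- basket: empty purple basket 130 x 160 x 80 high; a bystander, to be left alone; origin at the centre of its underside
- reagent: amber bottle, 68 across, 170 high; a bystander, to be left alone; origin at the centre of its underside
- tip_box: orange box 120 x 85 x 65 high; a bystander, to be left alone; origin at the centre of its underside
- wipes: grey metal can of wipes, 80 across, 130 high; a bystander, to be left alone; origin at the centre of its underside
Mind the look-alikes: they are no part of the job. What is shaped like the card5 but brown is not meant. What is shaped like the card2 but brown is not meant.

How it is judged:
By the outcome, as a careful person would: the job done as asked, in the order asked, and still so for the second after the job is handed in, with the robot touching nothing.
Of card1, card2, card3, card4, card5 only 4 to 5 are there at a start; the rules pass over those that are not, and their reading is None.
At some moment in a run one of card1, card2, card3, card4, card5 may be knocked a few centimetres aside while the robot is not near it.
Once in a run the grip may slacken for a moment while it holds something.
It also fails if it takes over 210 s, if anything falls off the work surface, if the arm or the gripper's body presses on something with over 40 N, if the wrist force passes 120 N, or if a joint passes its speed limit or range.

## Working session

There is one attempt and no reset: what is moved stays moved. The work goes in short steps, Python scripts to look and compute and a tool call to move; the robot and the scene stay as the last step left them, time stands still between calls to the robot, and variables do not carry over. Pictures are saved under pics/ and viewed, at most 14 in all, crops included, and the job is handed in when it is done.

Besides the shell and the picture viewer there is one more tool, called after "Call:" by a JSON object that holds its "name" and its "arguments". move_arm: Moves the arm, as the interface text tells. Shifts and turns lie within -1 to 1; 1 stands for 5 cm of shift or 45 degrees of turn. Its arguments: {"type":"object","properties":{"rows":{"type":"array"},"newtons":{"type":"number"}},"required":["rows"]}

```bash
ls; mkdir -p pics
python3 - <<'E'
from plant import *
import cv2
for n in ("scene","top"):
    im=get_image(n); cv2.imwrite(f"pics/{n}0.png",im[:,:,::-1]); p=camera_params(n); print(n,p)
o=get_obs();print(o)
print(camera_params("wrist"))
E
```

```text
pics
scene {'vertical_fov': 48.177368268167015, 'cx': 270.8883067856318, 'cy': 216.03513378767008, 'world_from_camera': array([[ 0.71193527, -0.44620939,  0.54225949,  1.34119491],
       [ 0.70219232,  0.4617991 , -0.541911  , -0.80786323],
       [-0.00860917,  0.766576  ,  0.64209588,  1.0124653 ],
       [ 0.        ,  0.        ,  0.        ,  1.        ]])}
top {'vertical_fov': 50.86668509731151, 'cx': 287.67564318465423, 'cy': 205.07429245213478, 'world_from_camera': array([[ 1.08132141e-02,  9.96655479e-01, -8.09995719e-02,
         4.35094472e-01],
       [-9.99941007e-01,  1.08609713e-02,  1.49018323e-04,
        -1.24555246e-02],
       [ 1.02825396e-03,  8.09931821e-02,  9.96714125e-01,
         1.42560217e+00],
       [ 0.00000000e+00,  0.00000000e+00,  0.00000000e+00,
         1.00000000e+00]])}
{'t': 0.1, 'joint_positions': array([ 1.11697647e+00,  2.76516951e-01,  1.50597815e+00,  6.71450441e-06,
        1.36072888e+00, -1.21021193e-01]), 'joint_vel': array([-0.00067953, -0.00052361, -0.00354949,  0.00169148,  0.00103892,
        0.00035796]), 'effort': array([ 1.1522
[... 185 characters left out ...]
1219e-01,  3.26690156e-01, -7.21080882e-04],
       [ 3.26690889e-01,  9.45130108e-01, -1.46332721e-03],
       [ 2.03460656e-04, -1.61860679e-03, -9.99998669e-01]]), 'contact_force': array([-0.57613694, -0.5689518 , -0.3773601 ]), 'wrist_torque': array([-0.07960185, -0.01573318, -0.02783343]), 'grip_force': 0.0, 'opening': 0.09401469782538785}
{'vertical_fov': 66.53170320790764, 'cx': 273.7611893318514, 'cy': 210.79956636725913, 'world_from_camera': array([[ 0.32517899, -0.92004488, -0.21857731,  0.12447664],
       [ 0.94565122,  0.31599528,  0.07675122,  0.56501711],
       [-0.00154517, -0.23165579,  0.97279659,  0.3844387 ],
       [ 0.        ,  0.        ,  0.        ,  1.        ]])}
```

View pics/top0.png

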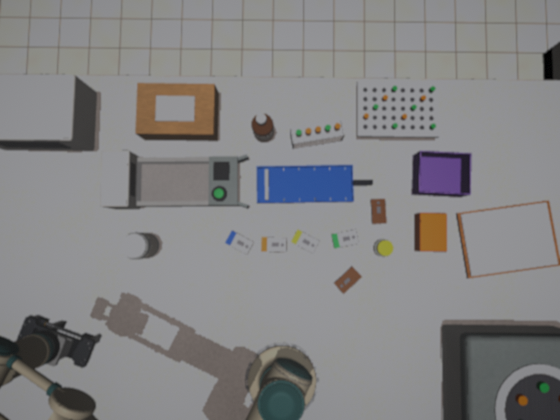

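View pics/scene0.png

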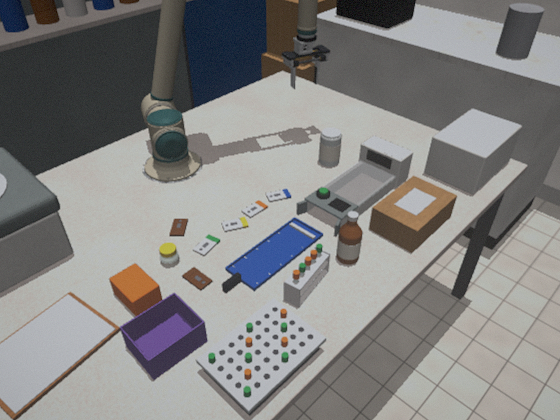

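The top view shows cards blue (240,242), orange (274,244), yellow (305,240) and green (345,239), with no red. The tray runs from (257,184) to (353,184) with its handle at (362,182), and the reader mouth is at x≈245. Next I'll measure these by colour.

```bash
cat > h.py <<'E'
from plant import *
import cv2, numpy as np
def pix2w(p,uv,z,shape=(420,560)):
    f=shape[0]/2/np.tan(np.radians(p["vertical_fov"])/2); T=np.array(p["world_from_camera"])
    uv=np.atleast_2d(np.asarray(uv,float))
    d=np.c_[(uv[:,0]-p["cx"])/f,-(uv[:,1]-p["cy"])/f,-np.ones(len(uv))]@T[:3,:3].T
    o=T[:3,3]; return o+d*((z-o[2])/d[:,2])[:,None]
def w2pix(p,P):
    f=210/np.tan(np.radians(p["vertical_fov"])/2); T=np.array(p["world_from_camera"])
    c=(np.atleast_2d(P)-T[:3,3])@T[:3,:3]
    return np.c_[p["cx"]+f*c[:,0]/-c[:,2],p["cy"]-f*c[:,1]/-c[:,2]]
def comps(mask,amin):
    n,l,s,c=cv2.connectedComponentsWithStats(mask.astype(np.uint8))
    return [(l==i) for i in range(1,n) if s[i,4]>=amin]
def rect(m):
    pts=np.argwhere(m)[:,::-1].astype(np.float32); return cv2.minAreaRect(pts)
E
python3 - <<'E'
from h import *
p=camera_params("top"); im=cv2.imread("pics/top0.png"); hsv=cv2.cvtColor(im,cv2.COLOR_BGR2HSV)
H,S,V=[hsv[:,:,i].astype(int) for i in range(3)]
roi=np.zeros(H.shape,bool); roi[140:275,215:400]=1
for nm,m,z in (("tray",(H>105)&(H<125)&(S>150),.008),("colred",(S>90)&~((H>105)&(H<125)&(S>150)),.008)):
    for c in comps(m&roi,8):
        r=rect(c); b=cv2.boxPoints(r); vu=np.argwhere(c).mean(0)
        print(nm,c.sum(),H[c].mean().round(),V[c].mean().round(),vu[::-1].round(1),pix2w(p,vu[::-1],z)[0].round(4), np.round(r[2],1),np.round(r[1],1))
for nm,uv,z in (("mouth guides",[[247,158],[247,208],[240,158],[240,208]],.05),("button",[[219,194]],.07),("handle",[[362,182]],.03),("rack",[[317,134]],.1),("pot",[[385,247]],.05),("reagent",[[262,127]],.0)):
    print(nm,pix2w(p,uv,z).round(3).tolist())
E
```

```text
tray 2910 110.0 149.0 [307.  183.8] [ 0.6201 -0.0744  0.008 ] 89.0 [34.3 94. ]
tray 28 110.0 151.0 [230.4 237.6] [0.4439 0.1697 0.008 ] 29.7 [ 2.6 10.3]
colred 309 111.0 139.0 [287.4 178.1] [ 0.6377 -0.0108  0.008 ] 89.1 [36.4 94.5]
colred 31 112.0 120.0 [352.1 183.8] [ 0.6216 -0.2203  0.008 ] 90.0 [26.  1.]
colred 84 68.0 122.0 [218.7 193. ] [0.5871 0.2103 0.008 ] 90.0 [10.  8.]
colred 100 111.0 140.0 [323.8 200. ] [ 0.568 -0.129  0.008] -0.0 [57.  4.]
colred 232 10.0 103.0 [378.2 211.6] [ 0.5325 -0.3042  0.008 ] 86.2 [22.5 12.4]
colred 36 111.0 150.0 [230.3 237.5] [0.4442 0.1699 0.008 ] 26.6 [ 4.5 13. ]
colred 61 30.0 149.0 [296.2 236.3] [ 0.4503 -0.0412  0.008 ] 26.6 [ 4.5 13. ]
colred 59 68.0 139.0 [335.1 240.4] [ 0.4387 -0.1657  0.008 ] 78.7 [12.6  4.5]
colred 67 18.0 150.0 [264.  243.6] [0.4259 0.0618 0.008 ] 90.0 [13.  4.]
colred 191 30.0 146.0 [384.7 247.7] [ 0.4169 -0.3241  0.008 ] 45.0 [14.8 14.8]
colred 56 11.0 108.0 [351.5 272. ] [ 0.3389 -0.2181  0.008 ] -0.0 [13.  6.]
mouth guides [[0.694, 0.117, 0.05], [0.536, 0.114, 0.05], [0.694, 0.139, 0.05], [0.536, 0.136, 0.05]]
button [[0.577, 0.2, 0.07]]
handle [[0.625, -0.249, 0.03]]
rack [[0.761, -0.1, 0.1]]
pot [[0.42, -0.316, 0.05]]
reagent [[0.807, 0.074, 0.0]]
```

Call:
{"name": "move_arm", "arguments": {"rows": [{"twist": 0.175}, {"twist": 0.175}, {"twist": 0.175}, {"twist": 0.175}, {"twist": 0.175}, {"twist": 0.175}, {"twist": 0.175}, {"twist": 0.175}, {"twist": 0.178}]}}

```text
validation failed for argument at $.ro...
```

Call:
{"name": "move_arm", "arguments": {"rows": [{"tx": -0.79, "ty": 0.416, "tz": -0.102}, {"tx": -0.79, "ty": 0.416, "tz": -0.102}, {"tx": -0.79, "ty": 0.416, "tz": -0.102}, {"tx": -0.79, "ty": 0.416, "tz": -0.102}, {"tx": -0.79, "ty": 0.416, "tz": -0.102}, {"tx": -0.79, "ty": 0.416, "tz": -0.102}, {"tx": -0.79, "ty": 0.416, "tz": -0.102}, {"tx": -0.79, "ty": 0.416, "tz": -0.102}, {"tx": -0.79, "ty": 0.416, "tz": -0.102}, {"tx": -0.79, "ty": 0.416, "tz": -0.102}, {"tx": -0.79, "ty": 0.416, "tz": -0.102}, {"tx": -0.79, "ty": 0.416, "tz": -0.102}, {"tx": -0.79, "ty": 0.416, "tz": -0.102}, {"tx": -0.79, "ty": 0.416, "tz": -0.102}, {"tx": -0.79, "ty": 0.416, "tz": -0.102}, {}, {}]}}

```text
validation failed for argument at $.ro...
```

Run:
```python
from h import *
import pickle
o=get_obs(); p=camera_params("wrist"); im=get_image("wrist")
cv2.imwrite("pics/w1.png",im[:,:,::-1]); pickle.dump(p,open("w1.pkl","wb"))
print(o["t"],o["ee_pos"],o["eef_rot"].round(4).tolist(),o["joint_positions"].round(2)); print(p["world_from_camera"])
```

```text
0.1 [0.18764942 0.54301266 0.22371099] [[-0.9451, 0.3267, -0.0007], [0.3267, 0.9451, -0.0015], [0.0002, -0.0016, -1.0]] [ 1.12  0.28  1.51  0.    1.36 -0.12]
[[ 0.32517899 -0.92004488 -0.21857731  0.12447664]
 [ 0.94565122  0.31599528  0.07675122  0.56501711]
 [-0.00154517 -0.23165579  0.97279659  0.3844387 ]
 [ 0.          0.          0.          1.        ]]
```

View pics/w1.png

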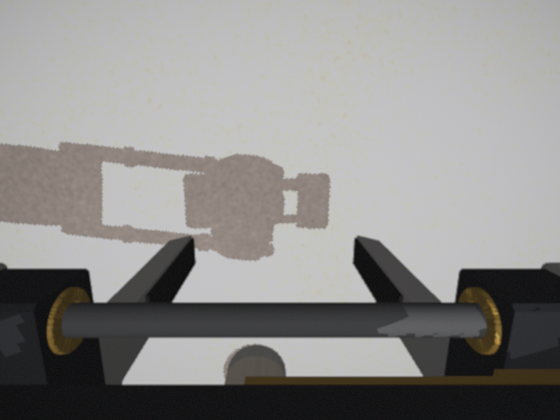

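The wrist view shows only bench and shadow, with the fingertips at row 240, so the useful area is ahead of the tool. Both moves were refused because every row needs all five fields.

Call:
{"name": "move_arm", "arguments": {"rows": [{"claw": 94, "tx": 0, "ty": 0, "tz": 0, "twist": 0.175}, {"claw": 94, "tx": 0, "ty": 0, "tz": 0, "twist": 0.175}, {"claw": 94, "tx": 0, "ty": 0, "tz": 0, "twist": 0.175}, {"claw": 94, "tx": 0, "ty": 0, "tz": 0, "twist": 0.175}, {"claw": 94, "tx": 0, "ty": 0, "tz": 0, "twist": 0.175}, {"claw": 94, "tx": 0, "ty": 0, "tz": 0, "twist": 0.175}, {"claw": 94, "tx": 0, "ty": 0, "tz": 0, "twist": 0.175}, {"claw": 94, "tx": 0, "ty": 0, "tz": 0, "twist": 0.175}, {"claw": 94, "tx": 0, "ty": 0, "tz": 0, "twist": 0.178}]}}

```text
t: 1.05
ee_pos: [0.1877, 0.5433, 0.2241]
eef_rot: [[0.007, 1.0, -0.0], [1.0, -0.007, -0.001], [-0.001, -0.0, -1.0]]
contact_force: [0.1, 0.2, -0.4]
opening: 0.094
grip_force: 0.0
```

Call:
{"name": "move_arm", "arguments": {"rows": [{"claw": 94, "tx": -0.78, "ty": 0.49, "tz": -0.14, "twist": 0}, {"claw": 94, "tx": -0.78, "ty": 0.49, "tz": -0.14, "twist": 0}, {"claw": 94, "tx": -0.78, "ty": 0.49, "tz": -0.14, "twist": 0}, {"claw": 94, "tx": -0.78, "ty": 0.49, "tz": -0.14, "twist": 0}, {"claw": 94, "tx": -0.78, "ty": 0.49, "tz": -0.14, "twist": 0}, {"claw": 94, "tx": -0.78, "ty": 0.49, "tz": -0.14, "twist": 0}, {"claw": 94, "tx": -0.78, "ty": 0.49, "tz": -0.14, "twist": 0}, {"claw": 94, "tx": -0.78, "ty": 0.49, "tz": -0.14, "twist": 0}, {"claw": 94, "tx": -0.78, "ty": 0.49, "tz": -0.14, "twist": 0}, {"claw": 94, "tx": -0.78, "ty": 0.49, "tz": -0.14, "twist": 0}, {"claw": 94, "tx": -0.78, "ty": 0.49, "tz": -0.14, "twist": 0}, {"claw": 94, "tx": -0.78, "ty": 0.49, "tz": -0.14, "twist": 0}, {"claw": 94, "tx": -0.78, "ty": 0.49, "tz": -0.14, "twist": 0}, {"claw": 94, "tx": -0.78, "ty": 0.49, "tz": -0.14, "twist": 0}, {"claw": 94, "tx": 0, "ty": 0, "tz": 0, "twist": 0}, {"claw": 94, "tx": 0, "ty": 0, "tz": 0, "twist": 0}]}}

```text
t: 2.65
ee_pos: [0.5301, -0.0037, 0.3217]
eef_rot: [[0.004, 1.0, -0.002], [1.0, -0.004, 0.001], [0.001, -0.002, -1.0]]
contact_force: [-0.5, 0.6, -0.5]
opening: 0.094
grip_force: 0.0
```

```bash
cat >> h.py <<'E'
import pickle
def snap(n):
    o=get_obs(); p=camera_params("wrist"); im=get_image("wrist")
    cv2.imwrite(f"pics/{n}.png",im[:,:,::-1]); pickle.dump(p,open(f"{n}.pkl","wb"))
    print(round(o["t"],2),o["ee_pos"].round(4),"ang",np.degrees(np.arctan2(o["eef_rot"][1,0],o["eef_rot"][0,0])).round(2),"F",o["contact_force"].round(1),"grip",round(o["grip_force"],1),round(o["opening"],4))
    return p
E
python3 -c "
from h import *
snap('w2')"
```

```text
2.65 [ 0.5301 -0.0037  0.3217] ang 89.8 F [-0.5  0.6 -0.5] grip 0.0 0.094
```

Call:
{"name": "move_arm", "arguments": {"rows": [{"claw": 94, "tx": -0.88, "ty": 0, "tz": 0, "twist": 0}, {"claw": 94, "tx": -0.88, "ty": 0, "tz": 0, "twist": 0}, {"claw": 94, "tx": -0.88, "ty": 0, "tz": 0, "twist": 0}, {"claw": 94, "tx": -0.88, "ty": 0, "tz": 0, "twist": 0}, {"claw": 94, "tx": -0.88, "ty": 0, "tz": 0, "twist": 0}, {"claw": 94, "tx": 0, "ty": 0, "tz": 0, "twist": 0}, {"claw": 94, "tx": 0, "ty": 0, "tz": 0, "twist": 0}]}}

```text
t: 3.4
ee_pos: [0.5294, -0.2217, 0.3221]
eef_rot: [[0.001, 1.0, -0.001], [1.0, -0.001, 0.002], [0.002, -0.001, -1.0]]
contact_force: [0.6, 0.3, 0.3]
opening: 0.0936
grip_force: 0.0
```

```bash
python3 -c "
from h import *
snap('w3')
a=cv2.imread('pics/w2.png');b=cv2.imread('pics/w3.png');cv2.imwrite('pics/c23.png',np.vstack([a[:290],b[:290]]))"
```

```text
3.4 [ 0.5294 -0.2217  0.3221] ang 89.93 F [0.6 0.3 0.3] grip 0.0 0.0936
```

View pics/c23.png

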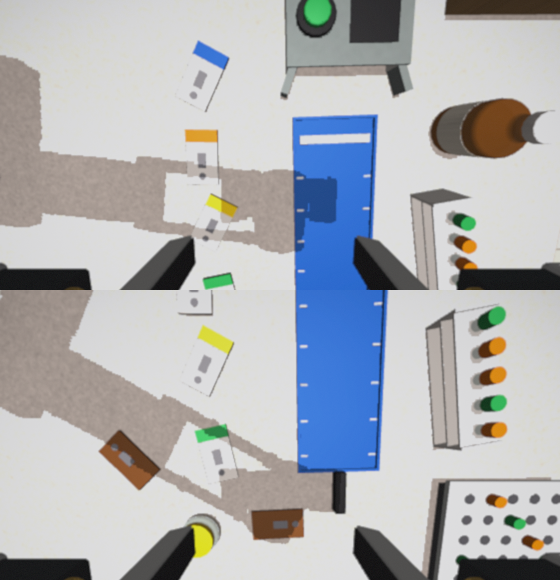

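The upper part (w2) shows the reader with its button at (317,10), the blue, orange and yellow cards, and the tray nose with its ticks. The lower part (w3) shows the yellow and green cards, the tray back and the handle at (338,492 in the stack). Next I'll fit the poses.

```bash
cat >> h.py <<'E'
HUE={"orange":(13,22),"green":(55,80),"blue":(105,125),"yellow":(23,36)}
def cardpose(img,p,col,box,z=.008):
    hsv=cv2.cvtColor(img,cv2.COLOR_BGR2HSV).astype(int); H,S,V=hsv[:,:,0],hsv[:,:,1],hsv[:,:,2]
    R=np.zeros(H.shape,bool); x0,y0,x1,y1=box; R[y0:y1,x0:x1]=1
    a,b=HUE[col]; m=R&(H>=a)&(H<=b)&(S>110)
    cs=comps(m,60)
    if not cs: return None
    m=max(cs,key=lambda q:q.sum())
    uv=np.argwhere(m)[:,::-1]; W=pix2w(p,uv,z)[:,:2]; c=W.mean(0)
    r=cv2.minAreaRect((W*1000).astype(np.float32)); w,h=r[1]; th=r[2]+(90 if w>h else 0)  # short-axis direction
    return c,th,sorted(r[1]),len(uv)
E
python3 - <<'E'
from h import *
for n,boxes in (("w2",{"blue":(180,30,240,110),"orange":(170,110,230,190),"yellow":(180,180,250,245)}),("w3",{"yellow":(170,20,250,120),"green":(180,120,250,210)})):
    im=cv2.imread(f"pics/{n}.png"); p=pickle.load(open(f"{n}.pkl","rb")); hsv=cv2.cvtColor(im,cv2.COLOR_BGR2HSV).astype(int)
    for col,b in boxes.items():
        c,th,sz,k=cardpose(im,p,col,b); 
        g=cv2.cvtColor(im,cv2.COLOR_BGR2GRAY).astype(int)
        # dark features: within 20..75mm of stripe
        vv,uu=np.mgrid[b[1]:b[3],b[0]:b[2]]; uv=np.c_[uu.ravel(),vv.ravel()]; W=pix2w(p,uv,.008)[:,:2]
        G=g[uv[:,1],uv[:,0]]; S=hsv[uv[:,1],uv[:,0],1]; loc=cv2.blur(g.astype(np.float32),(15,15))[uv[:,1],uv[:,0]]
        d=np.linalg.norm(W-c,axis=1)
        fs=[]
        mask=np.zeros(g.shape,np.uint8); sel=(S<60)&(G<125)&(d>.01)&(d<.07)
        mask[uv[sel,1],uv[sel,0]]=1
        for q in comps(mask,6):
            w=pix2w(p,np.argwhere(q)[:,::-1],.008)[:,:2].mean(0); fs.append((int(q.sum()),w.round(4).tolist(),round(float(np.degrees(np.arctan2(*(c-w)[::-1]))),1),round(float(np.linalg.norm(c-w)),4)))
        print(n,col,c.round(4),round(th,1),np.round(sz,1),k,fs)
    # white ticks in tray
    H,S,V=hsv[:,:,0],hsv[:,:,1],hsv[:,:,2]
    R=np.zeros(H.shape,bool); R[100:260 if n=="w2" else 190,290:385]=1
    blue=(H>100)&(H<125)&(S>120)
    cb=max(comps(cv2.morphologyEx((blue).astype(np.uint8),cv2.MORPH_CLOSE,np.ones((15,15)))>0,500),key=lambda q:q.sum())
    for q in comps(R&(S<110)&(V>120)&cb,4):
        uvm=np.argwhere(q).mean(0)[::-1]
        print("  tick",int(q.sum()),uvm.round(1),pix2w(p,uvm,.004 if q.sum()<100 else .012)[0,:2].round(4))
    print("  traymask rect",cv2.minAreaRect((pix2w(p,np.argwhere(cb)[:,::-1],.012)[:,:2]*1000).astype(np.float32)))
    if n=="w2":
        m=(H>50)&(H<80)&(S>120)&(np.mgrid[:420,:560][0]<45)&(np.mgrid[:420,:560][1]>280)&(np.mgrid[:420,:560][1]<350)
        m=max(comps(m,50),key=lambda q:q.sum()); print("button",cv2.minEnclosingCircle(np.argwhere(m)[:,::-1].astype(np.float32)),pix2w(p,np.argwhere(m).mean(0)[::-1],.065)[0])
    else:
        m=(V<45)&(np.mgrid[:420,:560][1]>325)&(np.mgrid[:420,:560][1]<352)&(np.mgrid[:420,:560][0]>170)&(np.mgrid[:420,:560][0]<235)
        m=max(comps(m,50),key=lambda q:q.sum()); print("handle",cv2.minAreaRect((pix2w(p,np.argwhere(m)[:,::-1],.03)[:,:2]*1000).astype(np.float32)))
E
```

```text
w2 blue [0.4436 0.1694] 62.9 [16.4 45.9] 439 []
w2 orange [0.4245 0.0622] 89.9 [15.5 44.8] 375 [(24, [0.4232, 0.0187], 88.3, 0.0434), (16, [0.423, 0.0052], 88.6, 0.057)]
w2 yellow [ 0.4493 -0.0407] 62.5 [17.6 43.8] 332 [(22, [0.4306, -0.0801], 64.6, 0.0436), (17, [0.4226, -0.0924], 62.7, 0.0582)]
  tick 688 [334.5 138.5] [0.6167 0.0576]
  tick 23 [366.6 175.4] [0.6684 0.0035]
  tick 28 [299.5 177.5] [5.681e-01 5.000e-04]
  tick 22 [365.8 208. ] [ 0.6705 -0.0465]
  tick 21 [300. 210.] [ 0.5697 -0.0495]
  tick 20 [300.5 241. ] [ 0.5714 -0.0996]
  traymask rect ((619.9312133789062, -56.9312744140625), (119.48234558105469, 291.7633361816406), 1.8809547424316406)
button ((317.4962463378906, 11.417293548583984), 15.514081954956055) [0.58050517 0.20244595 0.065     ]
w3 yellow [ 0.4493 -0.0416] 62.6 [16.7 46. ] 448 [(25, [0.4288, -0.0104], -56.7, 0.0373)]
w3 green [ 0.4383 -0.1665] 102.2 [15.6 44.8] 339 [(17, [0.4509, -0.2236], 102.4, 0.0585)]
  tick 24 [373.2 129. ] [ 0.6731 -0.1466]
  tick 21 [303.7 131. ] [ 0.5725 -0.1494]
  tick 22 [371.5 163.9] [ 0.6742 -0.1969]
  tick 21 [304.1 165.7] [ 0.5743 -0.1996]
  traymask rect ((620.7002563476562, -102.31414794921875), (119.23524475097656, 241.53440856933594), 1.6572654247283936)
handle ((619.7339477539062, -249.70181274414062), (10.943307876586914, 59.085777282714844), 0.6805965304374695)
```

```bash
cat >> h.py <<'E'
def plan(*targets):
    o=get_obs(); pos=o["ee_pos"]; a=np.arctan2(o["eef_rot"][1,0],o["eef_rot"][0,0])
    for (x,y,z,ang) in targets:
        tw=-((ang-np.degrees(a)+90)%180-90); a2=a-np.radians(tw)
        d=np.array([x,y,z])-pos
        for nm,b in (("pre-twist",a),("post-twist",a2)):
            tx=d[0]*np.cos(b)+d[1]*np.sin(b); ty=d[0]*np.sin(b)-d[1]*np.cos(b)
            print(nm,"tx %.3f ty %.3f tz %.3f twist %.3f"%(tx/.05,ty/.05,-d[2]/.05,tw/45), end=" | ")
        print(); pos=np.array([x,y,z]); a=a2
TR=np.array([.6206,-.0665]); TA=np.radians(91.7)
def tray(x,y=0): return TR+x*np.array([np.cos(TA),np.sin(TA)])+y*np.array([-np.sin(TA),np.cos(TA)])
def grasp(c,ang,s=-10): 
    d=np.array([np.cos(np.radians(ang)),np.sin(np.radians(ang))]); return c+(-.0325+s/1000)*d
E
python3 - <<'E'
from h import *
g=grasp(np.array([.4245,.0622]),88.8); print(g); plan((*g,.162,88.8))
E
```

```text
[0.42360995 0.01970932]
pre-twist tx 4.815 ty -2.119 tz 3.207 twist 0.027 | post-twist tx 4.769 ty -2.219 tz 3.207 twist 0.027 |
```

Call:
{"name": "move_arm", "arguments": {"newtons": 12, "rows": [{"claw": 70, "tx": 0.6, "ty": -0.265, "tz": 0.4, "twist": 0}, {"claw": 70, "tx": 0.6, "ty": -0.265, "tz": 0.4, "twist": 0}, {"claw": 70, "tx": 0.6, "ty": -0.265, "tz": 0.4, "twist": 0}, {"claw": 70, "tx": 0.6, "ty": -0.265, "tz": 0.4, "twist": 0}, {"claw": 70, "tx": 0.6, "ty": -0.265, "tz": 0.4, "twist": 0}, {"claw": 70, "tx": 0.6, "ty": -0.265, "tz": 0.4, "twist": 0}, {"claw": 70, "tx": 0.6, "ty": -0.265, "tz": 0.4, "twist": 0}, {"claw": 70, "tx": 0.615, "ty": -0.265, "tz": 0.4, "twist": 0.027}, {"claw": 70, "tx": 0, "ty": 0, "tz": 0.5, "twist": 0}, {"claw": 70, "tx": 0, "ty": 0, "tz": 0.5, "twist": 0}, {"claw": 70, "tx": 0, "ty": 0, "tz": 0.5, "twist": 0}, {"claw": 70, "tx": 0, "ty": 0, "tz": 0.5, "twist": 0}, {"claw": 70, "tx": 0, "ty": 0, "tz": 0, "twist": 0}, {"claw": 70, "tx": 0, "ty": 0, "tz": 0, "twist": 0}]}}

```text
t: 4.85
ee_pos: [0.4237, 0.0193, 0.063]
eef_rot: [[0.02, 1.0, -0.0], [1.0, -0.02, 0.0], [0.0, -0.0, -1.0]]
contact_force: [-0.5, -0.5, 0.5]
opening: 0.07
grip_force: 0.0
```

```bash
python3 -c "
from h import *
snap('w4'); plan((.4236,.0197,.021,88.8))"
```

```text
4.85 [0.4237 0.0193 0.063 ] ang 88.83 F [-0.5 -0.5  0.5] grip 0.0 0.07
pre-twist tx 0.017 ty -0.019 tz 0.851 twist 0.000 | post-twist tx 0.017 ty -0.019 tz 0.851 twist 0.000 |
```

View pics/w4.png

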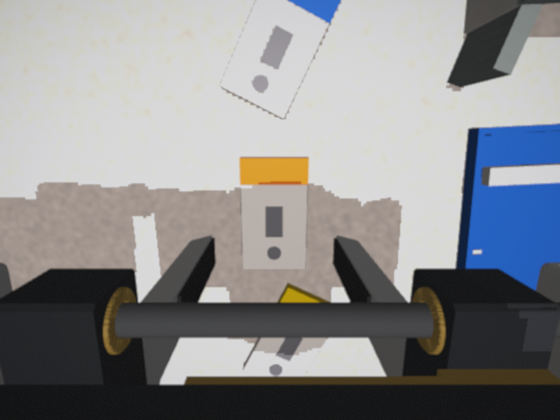

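The view is from hover: the orange card is centred between the fingers, with its stripe at (274,170). Now I'll descend and grip.

Call:
{"name": "move_arm", "arguments": {"rows": [{"claw": 70, "tx": 0, "ty": 0, "tz": 0.4, "twist": 0}, {"claw": 70, "tx": 0, "ty": 0, "tz": 0.3, "twist": 0}, {"claw": 70, "tx": 0, "ty": 0, "tz": 0.14, "twist": 0}, {"claw": 70, "tx": 0, "ty": 0, "tz": 0, "twist": 0}, {"claw": 40, "tx": 0, "ty": 0, "tz": 0, "twist": 0}, {"claw": 40, "tx": 0, "ty": 0, "tz": 0, "twist": 0}, {"claw": 40, "tx": 0, "ty": 0, "tz": 0, "twist": 0}, {"claw": 40, "tx": 0, "ty": 0, "tz": 0, "twist": 0}, {"claw": 40, "tx": 0, "ty": 0, "tz": 0, "twist": 0}, {"claw": 40, "tx": 0, "ty": 0, "tz": -0.4, "twist": 0}, {"claw": 40, "tx": 0, "ty": 0, "tz": -0.6, "twist": 0}, {"claw": 40, "tx": 0, "ty": 0, "tz": -0.4, "twist": 0}, {"claw": 40, "tx": 0, "ty": 0, "tz": 0, "twist": 0}]}}

```text
t: 6.2
ee_pos: [0.4262, 0.0177, 0.0926]
eef_rot: [[0.023, 1.0, 0.006], [1.0, -0.023, -0.001], [-0.0, 0.006, -1.0]]
contact_force: [-0.3, 0.1, -0.1]
opening: 0.0457
grip_force: 12.0
```

```bash
python3 -c "
from h import *
p=snap('w5'); print(cardpose(cv2.imread('pics/w5.png'),p,'orange',(200,100,350,240),get_obs()['ee_pos'][2]-.013))
t=tray(98.1/1000); print(t); plan((*t,.06,91.7),(*t,.030,91.7))"
```

```text
6.2 [0.4262 0.0177 0.0926] ang 88.71 F [-0.3  0.1 -0.1] grip 12.0 0.0457
(array([0.42681751, 0.06251639]), 88.77477264404297, [18.132423400878906, 46.55130386352539], 2729)
[0.61768974 0.03155682]
pre-twist tx 0.362 ty 3.847 tz 0.623 twist -0.067 | post-twist tx 0.160 ty 3.861 tz 0.623 twist -0.067 | 
pre-twist tx 0.000 ty 0.000 tz 0.600 twist -0.000 | post-twist tx 0.000 ty 0.000 tz 0.600 twist -0.000 |
```

Call:
{"name": "move_arm", "arguments": {"rows": [{"claw": 40, "tx": 0.036, "ty": 0.48, "tz": 0, "twist": 0}, {"claw": 40, "tx": 0.036, "ty": 0.48, "tz": 0, "twist": 0}, {"claw": 40, "tx": 0.036, "ty": 0.48, "tz": 0, "twist": 0}, {"claw": 40, "tx": 0.036, "ty": 0.48, "tz": 0, "twist": 0}, {"claw": 40, "tx": 0.036, "ty": 0.48, "tz": 0, "twist": 0}, {"claw": 40, "tx": 0.036, "ty": 0.48, "tz": 0, "twist": 0}, {"claw": 40, "tx": 0.036, "ty": 0.48, "tz": 0.2, "twist": 0}, {"claw": 40, "tx": 0.038, "ty": 0.487, "tz": 0.2, "twist": -0.067}, {"claw": 40, "tx": 0, "ty": 0, "tz": 0.22, "twist": 0}, {"claw": 40, "tx": 0, "ty": 0, "tz": 0, "twist": 0}, {"claw": 40, "tx": 0, "ty": 0, "tz": 0, "twist": 0}]}}

```text
t: 7.35
ee_pos: [0.6145, 0.0281, 0.058]
eef_rot: [[-0.029, 1.0, -0.004], [1.0, 0.029, 0.0], [0.0, -0.004, -1.0]]
contact_force: [1.2, -0.5, -0.6]
opening: 0.0458
grip_force: 12.0
```

```bash
cat >> h.py <<'E'
def traytick(n,img=None,z=.004,roi=(0,0,560,300)):
    im=cv2.imread(f"pics/{n}.png"); p=pickle.load(open(f"{n}.pkl","rb")); hsv=cv2.cvtColor(im,cv2.COLOR_BGR2HSV).astype(int); H,S,V=hsv[:,:,0],hsv[:,:,1],hsv[:,:,2]
    blue=((H>100)&(H<125)&(S>100)).astype(np.uint8); cb=cv2.morphologyEx(blue,cv2.MORPH_CLOSE,np.ones((15,15)))>0
    for q in comps((S<110)&(V>110)&cb,8):
        w,h=cv2.minAreaRect(np.argwhere(q).astype(np.float32))[1]; uvm=np.argwhere(q).mean(0)[::-1]
        P=pix2w(p,uvm,z)[0,:2]; d=P-TR; tx=d@[np.cos(TA),np.sin(TA)]; ty=d@[-np.sin(TA),np.cos(TA)]
        if abs(tx)<.16 and .04<abs(ty)<.06: print("tick",int(q.sum()),uvm.round(0),"tray xy",(tx*1000).round(1),(ty*1000).round(1))
E
python3 -c "
from h import *
p=snap('w6'); print(cardpose(cv2.imread('pics/w6.png'),p,'orange',(200,100,350,240),get_obs()['ee_pos'][2]-.013))
traytick('w6'); t=tray(.0946); print(t);plan((*t,.030,91.7))"
```

```text
7.35 [0.6145 0.0281 0.058 ] ang 91.69 F [ 1.2 -0.5 -0.6] grip 12.0 0.0458
(array([0.61274323, 0.07318695]), 93.28335571289062, [17.59684944152832, 45.72272872924805], 2700)
tick 11 [202. 190.] tray xy 124.8 52.4
tick 14 [356. 192.] tray xy 124.0 -52.3
tick 11 [355. 269.] tray xy 67.7 -55.2
[0.61779357 0.02805836]
pre-twist tx -0.003 ty 0.055 tz 0.578 twist -0.000 | post-twist tx -0.003 ty 0.055 tz 0.578 twist -0.000 |
```

View pics/w6.png

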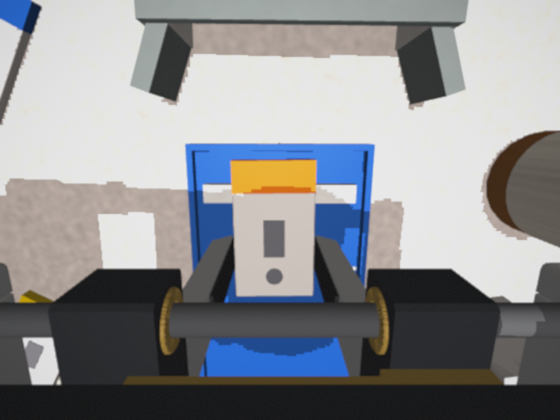

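The orange card is held over the bar at (274,176), about 3 mm left of the tray centre. I'll correct that and lower it.

Call:
{"name": "move_arm", "arguments": {"rows": [{"claw": 40, "tx": 0, "ty": 0.06, "tz": 0, "twist": 0}, {"claw": 40, "tx": 0, "ty": 0, "tz": 0.3, "twist": 0}, {"claw": 40, "tx": 0, "ty": 0, "tz": 0.1, "twist": 0}, {"claw": 40, "tx": 0, "ty": 0, "tz": 0.06, "twist": 0}, {"claw": 40, "tx": 0, "ty": 0, "tz": 0.05, "twist": 0}, {"claw": 40, "tx": 0, "ty": 0, "tz": 0.04, "twist": 0}, {"claw": 40, "tx": 0, "ty": 0, "tz": 0, "twist": 0}]}}

```text
t: 8.1
ee_pos: [0.6199, 0.0281, 0.0324]
eef_rot: [[-0.03, 1.0, 0.0], [1.0, 0.03, -0.0], [-0.0, 0.0, -1.0]]
contact_force: [-0.8, 0.3, 2.1]
opening: 0.0457
grip_force: 12.0
```

Call:
{"name": "move_arm", "arguments": {"rows": [{"claw": 47, "tx": 0, "ty": 0, "tz": 0, "twist": 0}, {"claw": 49, "tx": 0, "ty": 0, "tz": 0, "twist": 0}, {"claw": 60, "tx": 0, "ty": 0, "tz": 0, "twist": 0}, {"claw": 60, "tx": 0, "ty": 0, "tz": 0, "twist": 0}, {"claw": 60, "tx": 0, "ty": 0, "tz": -0.4, "twist": 0}, {"claw": 60, "tx": 0, "ty": 0, "tz": -0.8, "twist": 0}, {"claw": 60, "tx": -0.4, "ty": -0.8, "tz": -0.2, "twist": 0}, {"claw": 70, "tx": -0.4, "ty": -0.8, "tz": 0, "twist": 0}, {"claw": 70, "tx": 0, "ty": 0, "tz": 0, "twist": 0}, {"claw": 70, "tx": 0, "ty": 0, "tz": 0, "twist": 0}]}}

```text
t: 9.1
ee_pos: [0.5408, -0.0145, 0.1024]
eef_rot: [[-0.029, 1.0, 0.001], [1.0, 0.029, 0.0], [0.0, 0.001, -1.0]]
contact_force: [1.3, -0.1, -0.3]
opening: 0.0701
grip_force: 0.0
```

```bash
cat >> h.py <<'E'
def topcards(n):
    im=cv2.cvtColor(get_image("top"),cv2.COLOR_RGB2BGR); cv2.imwrite(f"pics/{n}.png",im); p=camera_params("top")
    hsv=cv2.cvtColor(im,cv2.COLOR_BGR2HSV).astype(int)
    for c,(a,b) in HUE.items():
        m=(hsv[:,:,0]>=a)&(hsv[:,:,0]<=b)&(hsv[:,:,1]>90); m[:, :180]=0; m[:150]=0; m[270:]=0; m[:,372:]=0
        for q in comps(m,20):
            if q.sum()<130: print(c,int(q.sum()),pix2w(p,np.argwhere(q).mean(0)[::-1],.008)[0,:2].round(4))
E
python3 - <<'E'
from h import *
p=snap('w7'); im=cv2.imread('pics/w7.png')
print('orange',cardpose(im,p,'orange',(0,0,560,300),.024)); print('green',cardpose(im,p,'green',(0,0,300,240)))
topcards('t1'); traytick('w7')
E
```

```text
9.1 [ 0.5408 -0.0145  0.1024] ang 91.65 F [ 1.3 -0.1 -0.3] grip 0.0 0.0701
orange (array([0.61752906, 0.07137716]), 91.74160170555115, [17.095062255859375, 46.5551643371582], 1681)
green None
green 94 [0.5872 0.2117]
green 59 [ 0.4392 -0.1654]
blue 64 [0.4441 0.1698]
yellow 48 [ 0.4458 -0.0396]
tick 66 [308. 200.] tray xy 68.5 50.1
tick 66 [430. 200.] tray xy 68.5 -50.5
tick 62 [306. 257.] tray xy 18.4 50.2
tick 64 [423. 257.] tray xy 18.4 -50.3
tick 55 [304. 358.] tray xy -82.1 50.2
```

View pics/w7.png

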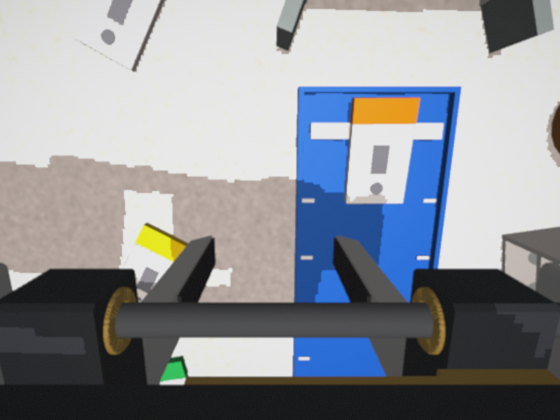

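The orange card is well placed: it is centred, level with the bar, its low edge at the tick, stripe centre (387,110). The other cards haven't moved. Green is next.

Run:
```python
from h import *
g=grasp(np.array([.4383,-.1665]),102.3,-10.7); print(g); plan((*g,.0624,102.3),(*g,.021,102.3))
```

```text
[ 0.44750291 -0.20870837]
pre-twist tx -3.833 ty -2.014 tz 0.797 twist -0.235 | post-twist tx -3.398 ty -2.684 tz 0.797 twist -0.235 | 
pre-twist tx 0.000 ty 0.000 tz 0.828 twist -0.000 | post-twist tx 0.000 ty 0.000 tz 0.828 twist -0.000 |
```

Call:
{"name": "move_arm", "arguments": {"rows": [{"claw": 70, "tx": -0.48, "ty": -0.252, "tz": 0, "twist": 0}, {"claw": 70, "tx": -0.48, "ty": -0.252, "tz": 0, "twist": 0}, {"claw": 70, "tx": -0.48, "ty": -0.252, "tz": 0, "twist": 0}, {"claw": 70, "tx": -0.48, "ty": -0.252, "tz": 0, "twist": 0}, {"claw": 70, "tx": -0.48, "ty": -0.252, "tz": 0, "twist": 0}, {"claw": 70, "tx": -0.48, "ty": -0.252, "tz": 0, "twist": 0}, {"claw": 70, "tx": -0.48, "ty": -0.252, "tz": 0, "twist": 0}, {"claw": 70, "tx": -0.473, "ty": -0.25, "tz": 0, "twist": 0}, {"claw": 70, "tx": 0, "ty": 0, "tz": 0.4, "twist": -0.12}, {"claw": 70, "tx": 0, "ty": 0, "tz": 0.4, "twist": -0.115}, {"claw": 70, "tx": 0, "ty": 0, "tz": 0, "twist": 0}, {"claw": 70, "tx": 0, "ty": 0, "tz": 0, "twist": 0}]}}

```text
t: 10.4
ee_pos: [0.4471, -0.2089, 0.0617]
eef_rot: [[-0.212, 0.977, -0.0], [0.977, 0.212, 0.0], [0.0, -0.0, -1.0]]
contact_force: [0.5, 0.4, -0.5]
opening: 0.0695
grip_force: 0.0
```

Run:
```python
from h import *
p=snap('w8'); im=cv2.imread('pics/w8.png')
c,th,s,k=cardpose(im,p,'green',(150,50,400,240)); print(c,th,s)
th=th%180
g=grasp(c,th,-10.7); print(g); plan((*g,.021,th))
```

```text
10.4 [ 0.4471 -0.2089  0.0617] ang 102.22 F [ 0.5  0.4 -0.5] grip 0.0 0.0695
[ 0.43811853 -0.16623068] 102.31987953186035 [16.68838119506836, 44.9987678527832]
[ 0.44733609 -0.20843585]
pre-twist tx 0.012 ty 0.001 tz 0.827 twist -0.001 | post-twist tx 0.012 ty 0.001 tz 0.827 twist -0.001 |
```

Call:
{"name": "move_arm", "arguments": {"rows": [{"claw": 70, "tx": 0, "ty": 0, "tz": 0.4, "twist": 0}, {"claw": 70, "tx": 0, "ty": 0, "tz": 0.3, "twist": 0}, {"claw": 70, "tx": 0, "ty": 0, "tz": 0.12, "twist": 0}, {"claw": 70, "tx": 0, "ty": 0, "tz": 0, "twist": 0}, {"claw": 40, "tx": 0, "ty": 0, "tz": 0, "twist": 0}, {"claw": 40, "tx": 0, "ty": 0, "tz": 0, "twist": 0}, {"claw": 40, "tx": 0, "ty": 0, "tz": 0, "twist": 0}, {"claw": 40, "tx": 0, "ty": 0, "tz": 0, "twist": 0}, {"claw": 40, "tx": 0, "ty": 0, "tz": 0, "twist": 0}, {"claw": 40, "tx": 0, "ty": 0, "tz": -0.4, "twist": 0}, {"claw": 40, "tx": 0, "ty": 0, "tz": -0.6, "twist": 0}, {"claw": 40, "tx": 0, "ty": 0, "tz": -0.4, "twist": 0}, {"claw": 40, "tx": 0, "ty": 0, "tz": 0, "twist": 0}, {"claw": 40, "tx": 0, "ty": 0, "tz": 0, "twist": 0}]}}

```text
t: 11.85
ee_pos: [0.4459, -0.2087, 0.0906]
eef_rot: [[-0.213, 0.977, -0.0], [0.977, 0.213, 0.0], [0.0, -0.0, -1.0]]
contact_force: [0.1, -0.3, -0.7]
opening: 0.0455
grip_force: 12.0
```

```bash
cat >> h.py <<'E'
def held(n,col,tick,box=(180,80,380,245)):
    """TCP target over the tray for the card in hand, from its stripe in the wrist picture"""
    p=snap(n); o=get_obs(); r=cardpose(cv2.imread(f"pics/{n}.png"),p,col,box,o["ee_pos"][2]-.013)
    if r is None: print("no card"); return
    c,th,s,k=r; d=c-o["ee_pos"][:2]; a=np.arctan2(o["eef_rot"][1,0],o["eef_rot"][0,0]); ax=np.array([np.cos(a),np.sin(a)])
    L=d@ax; lat=d@np.array([-ax[1],ax[0]]); print("stripe ahead %.1f lateral %.1f rot %.1f size"%(L*1000,lat*1000,(th-np.degrees(a)+90)%180-90),np.round(s,1))
    t=tray(tick/1000+(40-31.2+0)/1000*0+.988*(.0712-L)); print("target",t); plan((*t,.0625,91.7),(*t,.031,91.7))
E
python3 -c "
from h import *
held('w9','green',18.5)"
```

```text
11.85 [ 0.4459 -0.2087  0.0906] ang 102.3 F [ 0.1 -0.3 -0.7] grip 12.0 0.0455
stripe ahead 43.5 lateral -0.7 rot -0.7 size [17.6 45.3]
target [ 0.61923935 -0.02065502]
pre-twist tx 2.927 ty 4.198 tz 0.550 twist 0.235 | post-twist tx 3.649 ty 3.588 tz 0.550 twist 0.235 | 
pre-twist tx 0.000 ty 0.000 tz 0.630 twist -0.000 | post-twist tx 0.000 ty 0.000 tz 0.630 twist -0.000 |
```

Call:
{"name": "move_arm", "arguments": {"rows": [{"claw": 40, "tx": 0, "ty": 0, "tz": 0, "twist": 0.12}, {"claw": 40, "tx": 0, "ty": 0, "tz": 0, "twist": 0.115}, {"claw": 40, "tx": 0.365, "ty": 0.36, "tz": 0, "twist": 0}, {"claw": 40, "tx": 0.365, "ty": 0.36, "tz": 0, "twist": 0}, {"claw": 40, "tx": 0.365, "ty": 0.36, "tz": 0, "twist": 0}, {"claw": 40, "tx": 0.365, "ty": 0.36, "tz": 0, "twist": 0}, {"claw": 40, "tx": 0.365, "ty": 0.36, "tz": 0, "twist": 0}, {"claw": 40, "tx": 0.365, "ty": 0.36, "tz": 0, "twist": 0}, {"claw": 40, "tx": 0.365, "ty": 0.36, "tz": 0, "twist": 0}, {"claw": 40, "tx": 0.365, "ty": 0.36, "tz": 0, "twist": 0}, {"claw": 40, "tx": 0.365, "ty": 0.36, "tz": 0, "twist": 0}, {"claw": 40, "tx": 0.365, "ty": 0.35, "tz": 0, "twist": 0}, {"claw": 40, "tx": 0, "ty": 0, "tz": 0.3, "twist": 0}, {"claw": 40, "tx": 0, "ty": 0, "tz": 0.25, "twist": 0}, {"claw": 40, "tx": 0, "ty": 0, "tz": 0, "twist": 0}, {"claw": 40, "tx": 0, "ty": 0, "tz": 0, "twist": 0}]}}

```text
t: 13.5
ee_pos: [0.619, -0.0213, 0.0622]
eef_rot: [[-0.029, 1.0, -0.003], [1.0, 0.029, 0.0], [0.0, -0.003, -1.0]]
contact_force: [-0.1, -0.3, 0.2]
opening: 0.0458
grip_force: 12.0
```

```bash
python3 -c "
from h import *
held('w10','green',18.5)"
```

```text
13.5 [ 0.619  -0.0213  0.0622] ang 91.68 F [-0.1 -0.3  0.2] grip 12.0 0.0458
stripe ahead 44.7 lateral 0.8 rot 0.1 size [16.8 44.3]
target [ 0.61927543 -0.02187057]
pre-twist tx -0.008 ty -0.006 tz 0.011 twist -0.000 | post-twist tx -0.008 ty -0.006 tz 0.011 twist -0.000 | 
pre-twist tx 0.000 ty 0.000 tz 0.630 twist -0.000 | post-twist tx 0.000 ty 0.000 tz 0.630 twist -0.000 |
```

Call:
{"name": "move_arm", "arguments": {"rows": [{"claw": 40, "tx": 0, "ty": 0, "tz": 0.3, "twist": 0}, {"claw": 40, "tx": 0, "ty": 0, "tz": 0.15, "twist": 0}, {"claw": 40, "tx": 0, "ty": 0, "tz": 0.08, "twist": 0}, {"claw": 40, "tx": 0, "ty": 0, "tz": 0.05, "twist": 0}, {"claw": 40, "tx": 0, "ty": 0, "tz": 0.04, "twist": 0}, {"claw": 40, "tx": 0, "ty": 0, "tz": 0, "twist": 0}, {"claw": 47, "tx": 0, "ty": 0, "tz": 0, "twist": 0}, {"claw": 49, "tx": 0, "ty": 0, "tz": 0, "twist": 0}, {"claw": 60, "tx": 0, "ty": 0, "tz": 0, "twist": 0}, {"claw": 60, "tx": 0, "ty": 0, "tz": 0, "twist": 0}, {"claw": 60, "tx": 0, "ty": 0, "tz": -0.4, "twist": 0}, {"claw": 60, "tx": 0, "ty": 0, "tz": -0.8, "twist": 0}, {"claw": 60, "tx": -0.4, "ty": -0.8, "tz": -0.2, "twist": 0}, {"claw": 70, "tx": -0.4, "ty": -0.8, "tz": 0, "twist": 0}, {"claw": 70, "tx": 0, "ty": 0, "tz": 0, "twist": 0}, {"claw": 70, "tx": 0, "ty": 0, "tz": 0, "twist": 0}]}}

```text
t: 15.15
ee_pos: [0.541, -0.0636, 0.1029]
eef_rot: [[-0.029, 1.0, 0.001], [1.0, 0.029, 0.0], [0.0, 0.001, -1.0]]
contact_force: [1.1, 0.2, 0.2]
opening: 0.07
grip_force: 0.0
```

```bash
cat >> h.py <<'E'
def fan(n,cols):
    p=snap(n); im=cv2.imread(f"pics/{n}.png")
    for c in cols:
        r=cardpose(im,p,c,(285,0,560,300),.024)
        if r is None: print(c,None); continue
        d=r[0]-TR; print(c,"tray x %.1f y %.1f rot %.1f"%(1000*(d@[np.cos(TA),np.sin(TA)]),1000*(d@[-np.sin(TA),np.cos(TA)]),(r[1]-91.7+90)%180-90),np.round(r[2],1))
    traytick(n)
E
python3 - <<'E'
from h import *
fan('w11',['orange','green']); topcards('t2')
g=grasp(np.array([.4436,.1694]),62.9,-10.7); plan((*g,.0624,62.9))
E
```

```text
15.15 [ 0.541  -0.0636  0.1029] ang 91.64 F [1.1 0.2 0.2] grip 0.0 0.07
orange tray x 138.1 y -0.9 rot 0.0 [18.6 47.1]
green tray x 87.9 y 0.0 rot 0.0 [17.2 47.7]
tick 18 [452.  57.] tray xy 128.6 -54.2
tick 68 [311. 139.] tray xy 68.6 50.2
tick 72 [438. 139.] tray xy 68.6 -50.6
tick 66 [309. 201.] tray xy 18.5 50.1
tick 68 [430. 201.] tray xy 18.5 -50.4
tick 62 [308. 258.] tray xy -31.7 50.2
tick 62 [424. 258.] tray xy -31.8 -50.3
tick 44 [305. 358.] tray xy -132.1 50.0
orange 63 [0.6204 0.0711]
green 70 [0.6199 0.0217]
green 91 [0.5873 0.2116]
blue 64 [0.4441 0.1698]
yellow 46 [ 0.4456 -0.0393]
pre-twist tx 3.954 ty -2.255 tz 0.806 twist 0.640 | post-twist tx 2.377 ty -3.882 tz 0.806 twist 0.640 |
```

View pics/w11.png

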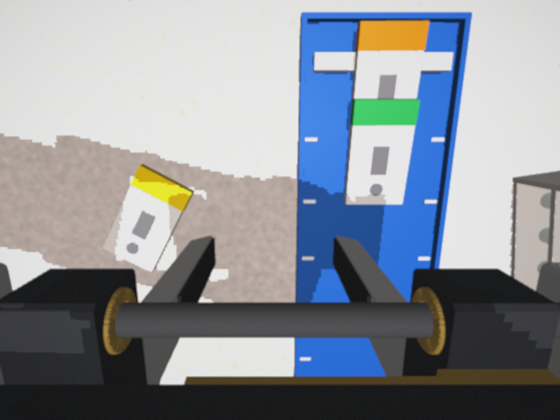

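The fan is good so far: orange at x 138.1, green at 87.9, green's plain end at the 18.5 tick (rows 201–204). Blue is next.

Call:
{"name": "move_arm", "arguments": {"rows": [{"claw": 70, "tx": 0.494, "ty": -0.282, "tz": 0, "twist": 0}, {"claw": 70, "tx": 0.494, "ty": -0.282, "tz": 0, "twist": 0}, {"claw": 70, "tx": 0.494, "ty": -0.282, "tz": 0, "twist": 0}, {"claw": 70, "tx": 0.494, "ty": -0.282, "tz": 0, "twist": 0}, {"claw": 70, "tx": 0.494, "ty": -0.282, "tz": 0, "twist": 0}, {"claw": 70, "tx": 0.494, "ty": -0.282, "tz": 0, "twist": 0}, {"claw": 70, "tx": 0.494, "ty": -0.282, "tz": 0, "twist": 0}, {"claw": 70, "tx": 0.494, "ty": -0.282, "tz": 0, "twist": 0}, {"claw": 70, "tx": 0, "ty": 0, "tz": 0, "twist": 0.16}, {"claw": 70, "tx": 0, "ty": 0, "tz": 0, "twist": 0.16}, {"claw": 70, "tx": 0, "ty": 0, "tz": 0.4, "twist": 0.16}, {"claw": 70, "tx": 0, "ty": 0, "tz": 0.4, "twist": 0.16}, {"claw": 70, "tx": 0, "ty": 0, "tz": 0, "twist": 0}, {"claw": 70, "tx": 0, "ty": 0, "tz": 0, "twist": 0}]}}

```text
t: 16.65
ee_pos: [0.4233, 0.1313, 0.0624]
eef_rot: [[0.452, 0.892, -0.0], [0.892, -0.452, 0.0], [-0.0, -0.0, -1.0]]
contact_force: [0.2, 0.7, -0.3]
opening: 0.0702
grip_force: 0.0
```

Run:
```python
from h import *
p=snap('w12'); im=cv2.imread('pics/w12.png')
c,th,s,k=cardpose(im,p,'blue',(150,50,400,240)); print(c,th,s)
th=th%180
g=grasp(c,th,-10.7); print(g); plan((*g,.021,th))
```

```text
16.65 [0.4233 0.1313 0.0624] ang 63.11 F [ 0.2  0.7 -0.3] grip 0.0 0.0702
[0.44389248 0.16983845] 63.21197509765625 [17.393585205078125, 45.424739837646484]
[0.42442263 0.13127467]
pre-twist tx 0.007 ty 0.013 tz 0.837 twist -0.003 | post-twist tx 0.007 ty 0.013 tz 0.837 twist -0.003 |
```

Call:
{"name": "move_arm", "arguments": {"rows": [{"claw": 70, "tx": 0, "ty": 0.01, "tz": 0.4, "twist": 0}, {"claw": 70, "tx": 0, "ty": 0, "tz": 0.3, "twist": 0}, {"claw": 70, "tx": 0, "ty": 0, "tz": 0.13, "twist": 0}, {"claw": 70, "tx": 0, "ty": 0, "tz": 0, "twist": 0}, {"claw": 40, "tx": 0, "ty": 0, "tz": 0, "twist": 0}, {"claw": 40, "tx": 0, "ty": 0, "tz": 0, "twist": 0}, {"claw": 40, "tx": 0, "ty": 0, "tz": 0, "twist": 0}, {"claw": 40, "tx": 0, "ty": 0, "tz": 0, "twist": 0}, {"claw": 40, "tx": 0, "ty": 0, "tz": 0, "twist": 0}, {"claw": 40, "tx": 0, "ty": 0, "tz": -0.4, "twist": 0}, {"claw": 40, "tx": 0, "ty": 0, "tz": -0.6, "twist": 0}, {"claw": 40, "tx": 0, "ty": 0, "tz": -0.4, "twist": 0}, {"claw": 40, "tx": 0, "ty": 0, "tz": 0, "twist": 0}, {"claw": 40, "tx": 0, "ty": 0, "tz": 0, "twist": 0}]}}

```text
t: 18.1
ee_pos: [0.4228, 0.1304, 0.0907]
eef_rot: [[0.455, 0.89, 0.0], [0.89, -0.455, 0.0], [0.0, 0.0, -1.0]]
contact_force: [-1.4, -0.8, -0.7]
opening: 0.046
grip_force: 12.0
```

```bash
python3 -c "
from h import *
held('w13','blue',-31.5)"
```

```text
18.1 [0.4228 0.1304 0.0907] ang 62.92 F [-1.4 -0.8 -0.7] grip 12.0 0.046
stripe ahead 44.6 lateral -0.6 rot 0.1 size [17.5 45.7]
target [ 0.62075422 -0.07169615]
pre-twist tx -1.790 ty 5.376 tz 0.552 twist -0.640 | post-twist tx -4.157 ty 3.850 tz 0.552 twist -0.640 | 
pre-twist tx 0.000 ty 0.000 tz 0.630 twist -0.000 | post-twist tx 0.000 ty 0.000 tz 0.630 twist -0.000 |
```

Call:
{"name": "move_arm", "arguments": {"rows": [{"claw": 40, "tx": 0, "ty": 0, "tz": 0, "twist": -0.16}, {"claw": 40, "tx": 0, "ty": 0, "tz": 0, "twist": -0.16}, {"claw": 40, "tx": 0, "ty": 0, "tz": 0, "twist": -0.16}, {"claw": 40, "tx": 0, "ty": 0, "tz": 0, "twist": -0.16}, {"claw": 40, "tx": -0.416, "ty": 0.385, "tz": 0, "twist": 0}, {"claw": 40, "tx": -0.416, "ty": 0.385, "tz": 0, "twist": 0}, {"claw": 40, "tx": -0.416, "ty": 0.385, "tz": 0, "twist": 0}, {"claw": 40, "tx": -0.416, "ty": 0.385, "tz": 0, "twist": 0}, {"claw": 40, "tx": -0.416, "ty": 0.385, "tz": 0, "twist": 0}, {"claw": 40, "tx": -0.416, "ty": 0.385, "tz": 0, "twist": 0}, {"claw": 40, "tx": -0.416, "ty": 0.385, "tz": 0, "twist": 0}, {"claw": 40, "tx": -0.416, "ty": 0.385, "tz": 0, "twist": 0}, {"claw": 40, "tx": -0.416, "ty": 0.385, "tz": 0, "twist": 0}, {"claw": 40, "tx": -0.416, "ty": 0.385, "tz": 0, "twist": 0}, {"claw": 40, "tx": 0, "ty": 0, "tz": 0.3, "twist": 0}, {"claw": 40, "tx": 0, "ty": 0, "tz": 0.25, "twist": 0}, {"claw": 40, "tx": 0, "ty": 0, "tz": 0, "twist": 0}, {"claw": 40, "tx": 0, "ty": 0, "tz": 0, "twist": 0}]}}

```text
t: 19.95
ee_pos: [0.6204, -0.0709, 0.0622]
eef_rot: [[-0.031, 1.0, -0.003], [1.0, 0.031, 0.001], [0.001, -0.003, -1.0]]
contact_force: [-0.2, 0.8, -0.8]
opening: 0.0457
grip_force: 12.0
```

```bash
sed -i 's/(S>110)$/(S>110)/' h.py
python3 - <<'E'
from h import *
HUE['blue']=(105,125)
held('w14','blue',-31.5,(225,120,325,245))
E
```

```text
19.95 [ 0.6204 -0.0709  0.0622] ang 91.75 F [-0.2  0.8 -0.8] grip 12.0 0.0457
stripe ahead 45.4 lateral 0.6 rot -89.9 size [56.  63.2]
target [ 0.62077929 -0.07254089]
pre-twist tx -0.030 ty -0.008 tz 0.011 twist 0.001 | post-twist tx -0.030 ty -0.008 tz 0.011 twist 0.001 | 
pre-twist tx 0.000 ty 0.000 tz 0.630 twist -0.000 | post-twist tx 0.000 ty 0.000 tz 0.630 twist -0.000 |
```

Call:
{"name": "move_arm", "arguments": {"rows": [{"claw": 40, "tx": -0.02, "ty": 0, "tz": 0.3, "twist": 0}, {"claw": 40, "tx": 0, "ty": 0, "tz": 0.15, "twist": 0}, {"claw": 40, "tx": 0, "ty": 0, "tz": 0.08, "twist": 0}, {"claw": 40, "tx": 0, "ty": 0, "tz": 0.05, "twist": 0}, {"claw": 40, "tx": 0, "ty": 0, "tz": 0.04, "twist": 0}, {"claw": 40, "tx": 0, "ty": 0, "tz": 0, "twist": 0}, {"claw": 47, "tx": 0, "ty": 0, "tz": 0, "twist": 0}, {"claw": 49, "tx": 0, "ty": 0, "tz": 0, "twist": 0}, {"claw": 60, "tx": 0, "ty": 0, "tz": 0, "twist": 0}, {"claw": 60, "tx": 0, "ty": 0, "tz": 0, "twist": 0}, {"claw": 60, "tx": 0, "ty": 0, "tz": -0.4, "twist": 0}, {"claw": 60, "tx": 0, "ty": 0, "tz": -0.8, "twist": 0}, {"claw": 60, "tx": -0.4, "ty": -0.8, "tz": -0.2, "twist": 0}, {"claw": 70, "tx": -0.4, "ty": -0.8, "tz": 0, "twist": 0}, {"claw": 70, "tx": 0, "ty": 0, "tz": 0, "twist": 0}, {"claw": 70, "tx": 0, "ty": 0, "tz": 0, "twist": 0}]}}

```text
t: 21.6
ee_pos: [0.5427, -0.1154, 0.1029]
eef_rot: [[-0.028, 1.0, 0.001], [1.0, 0.028, 0.0], [0.0, 0.001, -1.0]]
contact_force: [1.0, -0.5, 0.5]
opening: 0.0699
grip_force: 0.0
```

Run:
```python
from h import *
fan('w15',['orange','green']); topcards('t3')
g=grasp(np.array([.4493,-.0412]),62.6,-10.7); plan((*g,.0624,62.6))
```

```text
21.6 [ 0.5427 -0.1154  0.1029] ang 91.63 F [ 1.  -0.5  0.5] grip 0.0 0.0699
orange tray x -107.0 y -44.4 rot -0.0 [10.8 21.5]
green tray x 87.8 y 0.0 rot -0.8 [17.9 47.4]
tick 85 [312.  68.] tray xy 68.7 50.2
tick 90 [446.  69.] tray xy 68.7 -50.4
tick 68 [310. 137.] tray xy 18.4 50.2
tick 73 [438. 137.] tray xy 18.4 -50.4
tick 67 [309. 199.] tray xy -31.6 50.2
tick 65 [430. 199.] tray xy -31.6 -50.2
tick 62 [307. 256.] tray xy -81.7 50.4
tick 63 [424. 256.] tray xy -81.8 -50.3
orange 63 [0.6204 0.0711]
green 66 [0.6209 0.0222]
green 91 [0.5873 0.2117]
pre-twist tx 0.777 ty -2.272 tz 0.804 twist 0.647 | post-twist tx -0.427 ty -2.363 tz 0.804 twist 0.647 |
```

View pics/w15.png

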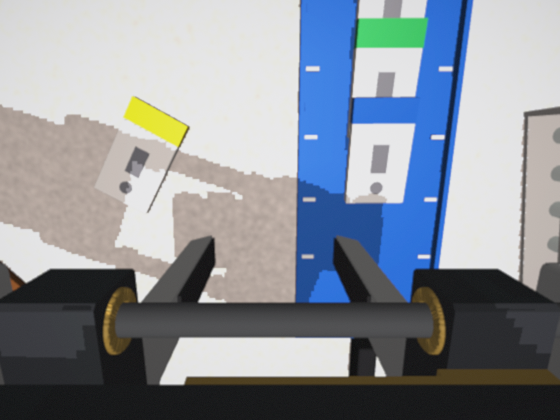

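Blue is placed, its plain end on the −31.5 tick (row 203 against 199). The yellow card is still free at about (145,150). I'll measure it and go.

Run:
```python
from h import *
p=pickle.load(open('w15.pkl','rb')); im=cv2.imread('pics/w15.png')
c,th,s,k=cardpose(im,p,'yellow',(90,80,220,230)); print(c,th,s)
th%=180; g=grasp(c,th,-10.7); plan((*g,.0624,th))
# blue card low edge: white rows at centre columns
g_=cv2.cvtColor(im,cv2.COLOR_BGR2HSV)[:,:,1]
for u in (352,400):
    v=[v for v in range(180,230) if g_[v,u]<80]; w=pix2w(p,[u,max(v)+.5],.004)[0,:2]-TR; print(u,max(v),1000*(w@[np.cos(TA),np.sin(TA)]))
```

```text
[ 0.44967307 -0.04147158] 62.82534408569336 [17.847436904907227, 47.05906677246094]
pre-twist tx 0.770 ty -2.262 tz 0.804 twist 0.642 | post-twist tx -0.419 ty -2.352 tz 0.804 twist 0.642 | 
352 203 -35.38916478573592
400 202 -34.53383597852585
```

Call:
{"name": "move_arm", "arguments": {"rows": [{"claw": 70, "tx": 0.154, "ty": -0.452, "tz": 0, "twist": 0}, {"claw": 70, "tx": 0.154, "ty": -0.452, "tz": 0, "twist": 0}, {"claw": 70, "tx": 0.154, "ty": -0.452, "tz": 0, "twist": 0}, {"claw": 70, "tx": 0.154, "ty": -0.452, "tz": 0, "twist": 0}, {"claw": 70, "tx": 0.154, "ty": -0.454, "tz": 0, "twist": 0}, {"claw": 70, "tx": 0, "ty": 0, "tz": 0, "twist": 0.16}, {"claw": 70, "tx": 0, "ty": 0, "tz": 0, "twist": 0.16}, {"claw": 70, "tx": 0, "ty": 0, "tz": 0.4, "twist": 0.16}, {"claw": 70, "tx": 0, "ty": 0, "tz": 0.4, "twist": 0.16}, {"claw": 70, "tx": 0, "ty": 0, "tz": 0, "twist": 0}, {"claw": 70, "tx": 0, "ty": 0, "tz": 0, "twist": 0}]}}

```text
t: 22.8
ee_pos: [0.4295, -0.0797, 0.0623]
eef_rot: [[0.452, 0.892, -0.0], [0.892, -0.452, 0.0], [0.0, -0.001, -1.0]]
contact_force: [-0.0, 0.4, -0.1]
opening: 0.0701
grip_force: 0.0
```

Run:
```python
from h import *
p=snap('w16'); im=cv2.imread('pics/w16.png')
c,th,s,k=cardpose(im,p,'yellow',(150,50,400,240)); print(c,th,s)
th=th%180
g=grasp(c,th,-10.7); print(g); plan((*g,.021,th))
```

```text
22.8 [ 0.4295 -0.0797  0.0623] ang 63.12 F [-0.   0.4 -0.1] grip 0.0 0.0701
[ 0.44950528 -0.04138187] 62.315189361572266 [18.026020050048828, 45.33633804321289]
[ 0.42943425 -0.0796362 ]
pre-twist tx 0.000 ty -0.011 tz 0.837 twist 0.017 | post-twist tx -0.000 ty -0.011 tz 0.837 twist 0.017 |
```

Call:
{"name": "move_arm", "arguments": {"rows": [{"claw": 70, "tx": 0, "ty": 0, "tz": 0.4, "twist": 0.01}, {"claw": 70, "tx": 0, "ty": 0, "tz": 0.3, "twist": 0}, {"claw": 70, "tx": 0, "ty": 0, "tz": 0.13, "twist": 0}, {"claw": 70, "tx": 0, "ty": 0, "tz": 0, "twist": 0}, {"claw": 40, "tx": 0, "ty": 0, "tz": 0, "twist": 0}, {"claw": 40, "tx": 0, "ty": 0, "tz": 0, "twist": 0}, {"claw": 40, "tx": 0, "ty": 0, "tz": 0, "twist": 0}, {"claw": 40, "tx": 0, "ty": 0, "tz": 0, "twist": 0}, {"claw": 40, "tx": 0, "ty": 0, "tz": 0, "twist": 0}, {"claw": 40, "tx": 0, "ty": 0, "tz": -0.4, "twist": 0}, {"claw": 40, "tx": 0, "ty": 0, "tz": -0.6, "twist": 0}, {"claw": 40, "tx": 0, "ty": 0, "tz": -0.4, "twist": 0}, {"claw": 40, "tx": 0, "ty": 0, "tz": 0, "twist": 0}, {"claw": 40, "tx": 0, "ty": 0, "tz": 0, "twist": 0}]}}

```text
t: 24.25
ee_pos: [0.4285, -0.0798, 0.0907]
eef_rot: [[0.462, 0.887, 0.0], [0.887, -0.462, 0.0], [0.0, 0.0, -1.0]]
contact_force: [0.3, -1.0, -0.2]
opening: 0.0456
grip_force: 12.0
```

```bash
python3 -c "
from h import *
held('w17','yellow',-81.5)"
```

```text
24.25 [ 0.4285 -0.0798  0.0907] ang 62.47 F [ 0.3 -1.  -0.2] grip 12.0 0.0456
stripe ahead 44.0 lateral -0.5 rot 0.1 size [17.6 46.1]
target [ 0.62222031 -0.12109403]
pre-twist tx 1.061 ty 3.829 tz 0.551 twist -0.649 | post-twist tx -0.944 ty 3.859 tz 0.551 twist -0.649 | 
pre-twist tx 0.000 ty 0.000 tz 0.630 twist -0.000 | post-twist tx 0.000 ty 0.000 tz 0.630 twist -0.000 |
```

Call:
{"name": "move_arm", "arguments": {"rows": [{"claw": 40, "tx": 0, "ty": 0, "tz": 0, "twist": -0.16}, {"claw": 40, "tx": 0, "ty": 0, "tz": 0, "twist": -0.16}, {"claw": 40, "tx": 0, "ty": 0, "tz": 0, "twist": -0.165}, {"claw": 40, "tx": 0, "ty": 0, "tz": 0, "twist": -0.164}, {"claw": 40, "tx": -0.118, "ty": 0.482, "tz": 0, "twist": 0}, {"claw": 40, "tx": -0.118, "ty": 0.482, "tz": 0, "twist": 0}, {"claw": 40, "tx": -0.118, "ty": 0.482, "tz": 0, "twist": 0}, {"claw": 40, "tx": -0.118, "ty": 0.482, "tz": 0, "twist": 0}, {"claw": 40, "tx": -0.118, "ty": 0.482, "tz": 0, "twist": 0}, {"claw": 40, "tx": -0.118, "ty": 0.482, "tz": 0, "twist": 0}, {"claw": 40, "tx": -0.118, "ty": 0.482, "tz": 0, "twist": 0}, {"claw": 40, "tx": -0.118, "ty": 0.482, "tz": 0, "twist": 0}, {"claw": 40, "tx": 0, "ty": 0, "tz": 0.3, "twist": 0}, {"claw": 40, "tx": 0, "ty": 0, "tz": 0.25, "twist": 0}, {"claw": 40, "tx": 0, "ty": 0, "tz": 0, "twist": 0}, {"claw": 40, "tx": 0, "ty": 0, "tz": 0, "twist": 0}]}}

```text
t: 25.9
ee_pos: [0.6216, -0.1211, 0.0622]
eef_rot: [[-0.029, 1.0, -0.003], [1.0, 0.029, 0.001], [0.001, -0.003, -1.0]]
contact_force: [0.2, 0.2, -0.1]
opening: 0.0456
grip_force: 12.0
```

```bash
python3 -c "
from h import *
held('w18','yellow',-81.5)"
```

```text
25.9 [ 0.6216 -0.1211  0.0622] ang 91.67 F [ 0.2  0.2 -0.1] grip 12.0 0.0456
stripe ahead 44.4 lateral 0.8 rot 0.1 size [17.9 45.3]
target [ 0.62223243 -0.12150238]
pre-twist tx -0.005 ty -0.000 tz 0.011 twist -0.000 | post-twist tx -0.005 ty -0.000 tz 0.011 twist -0.000 | 
pre-twist tx 0.000 ty 0.000 tz 0.630 twist -0.000 | post-twist tx 0.000 ty 0.000 tz 0.630 twist -0.000 |
```

Call:
{"name": "move_arm", "arguments": {"rows": [{"claw": 40, "tx": 0, "ty": 0, "tz": 0.3, "twist": 0}, {"claw": 40, "tx": 0, "ty": 0, "tz": 0.15, "twist": 0}, {"claw": 40, "tx": 0, "ty": 0, "tz": 0.08, "twist": 0}, {"claw": 40, "tx": 0, "ty": 0, "tz": 0.05, "twist": 0}, {"claw": 40, "tx": 0, "ty": 0, "tz": 0.04, "twist": 0}, {"claw": 40, "tx": 0, "ty": 0, "tz": 0, "twist": 0}, {"claw": 47, "tx": 0, "ty": 0, "tz": 0, "twist": 0}, {"claw": 49, "tx": 0, "ty": 0, "tz": 0, "twist": 0}, {"claw": 60, "tx": 0, "ty": 0, "tz": 0, "twist": 0}, {"claw": 60, "tx": 0, "ty": 0, "tz": 0, "twist": 0}, {"claw": 60, "tx": 0, "ty": 0, "tz": -0.4, "twist": 0}, {"claw": 60, "tx": 0, "ty": 0, "tz": -0.8, "twist": 0}, {"claw": 60, "tx": -0.2, "ty": 0, "tz": -0.9, "twist": 0}, {"claw": 60, "tx": -0.2, "ty": 0, "tz": -0.9, "twist": 0}, {"claw": 60, "tx": -0.2, "ty": 0, "tz": -0.9, "twist": 0}, {"claw": 60, "tx": -0.2, "ty": 0, "tz": -0.9, "twist": 0}, {"claw": 60, "tx": -0.2, "ty": 0, "tz": -0.9, "twist": 0}, {"claw": 60, "tx": 0, "ty": 0, "tz": 0, "twist": 0}, {"claw": 60, "tx": 0, "ty": 0, "tz": 0, "twist": 0}]}}

```text
t: 27.85
ee_pos: [0.6246, -0.1717, 0.3185]
eef_rot: [[-0.029, 1.0, 0.002], [1.0, 0.029, -0.001], [-0.001, 0.002, -1.0]]
contact_force: [-1.0, 0.4, -1.0]
opening: 0.0605
grip_force: 0.0
```

Run:
```python
from h import *
p=snap('w19'); im=cv2.imread('pics/w19.png'); hsv=cv2.cvtColor(im,cv2.COLOR_BGR2HSV).astype(int)
for c in ('orange','green','yellow'):
    r=cardpose(im,p,c,(230,20,330,300),.024); d=r[0]-TR; print(c,"tray x %.1f y %.1f"%(1000*(d@[np.cos(TA),np.sin(TA)]),1000*(d@[-np.sin(TA),np.cos(TA)])),r[1]-91.7,r[2])
traytick('w19')
```

```text
27.85 [ 0.6246 -0.1717  0.3185] ang 91.65 F [-1.   0.4 -1. ] grip 0.0 0.0605Traceback (most recent call last):
  File "<stdin>", line 4, in <module>
TypeError: 'NoneType' object is not subscriptable
```

View pics/w19.png

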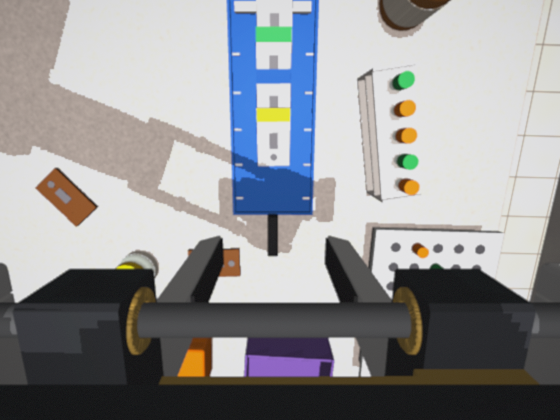

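The fan of four is complete, straight and centred, with stripes at (273,33), (273,76) and (273,115). Handle is at (272,235). Next I'll get the reader's axis from the earlier pictures and the handle from this one.

Run:
```python
from h import *
im=cv2.imread('pics/w6.png'); p=pickle.load(open('w6.pkl','rb')); g=cv2.cvtColor(im,cv2.COLOR_BGR2GRAY).astype(float)
for nm,im_,p_,cols,r0,r1 in (('w6',im,p,range(205,390,4),8,45),):
    uv=[]
    for u in cols:
        d=np.diff(cv2.blur(g,(3,1))[r0:r1,u]); k=np.argmax(abs(d)); uv.append((u,r0+k+.5))
    uv=np.array(uv); k,b=np.polyfit(uv[:,0],uv[:,1],1); print("front line",k,b,np.std(uv[:,1]-k*uv[:,0]-b))
    row=int(k*300+b)-6
    d=np.diff(cv2.blur(g,(1,3))[row]); L=60+np.argmax(abs(d[60:180])); Rr=430+np.argmax(abs(d[430:510])); print("side cols",row,L,Rr)
    ends=np.array([[L+.5,k*L+b],[Rr+.5,k*Rr+b]])
    for h in (.045,.052,.06,.07,.08):
        W=pix2w(p_,ends,h)[:,:2]; v=W[1]-W[0]; print(h,"width %.1f"%(1000*np.linalg.norm(v)),"axis ang",np.degrees(np.arctan2(v[1],v[0]))+90,"mid",W.mean(0).round(4))
# top image reader edges
im=cv2.imread('pics/top0.png'); cv2.imwrite('pics/rd.png',cv2.resize(np.hstack([im[140:220,90:260]]),None,fx=4,fy=4,interpolation=cv2.INTER_CUBIC))
im=cv2.imread('pics/w19.png'); p=pickle.load(open('w19.pkl','rb')); V=im.max(2); U=np.mgrid[:420,:560]
m=(V<45)&(U[1]>262)&(U[1]<284)&(U[0]>214)&(U[0]<262); m=max(comps(m,50),key=lambda q:q.sum())
P=pix2w(p,np.argwhere(m)[:,::-1],.03)[:,:2]; print("handle",P.mean(0),P.min(0),P.max(0),"model",tray(-.185),tray(-.195)); 
W=pix2w(p,[[273,33],[273,115]],.024)[:,:2]-TR; print(W@[np.cos(TA),np.sin(TA)]); traytick('w19')
plan((*tray(-.195),.12,91.7),(*tray(-.195),.024,91.7))
```

```text
front line 0.009019426456984251 19.757400555041638 1.9976170187542528
side cols 16 134 465
0.045 width 161.9 axis ang 91.23598501076222 mid [0.6234 0.1486]
0.052 width 155.4 axis ang 91.23598501076222 mid [0.623  0.1465]
0.06 width 147.9 axis ang 91.23598501076222 mid [0.6225 0.144 ]
0.07 width 138.6 axis ang 91.23598501076222 mid [0.6219 0.1409]
0.08 width 129.3 axis ang 91.23598501076222 mid [0.6214 0.1378]
handle [ 0.62566678 -0.24819194] [ 0.61972767 -0.27860799] [ 0.63177566 -0.21835705] model [ 0.62608826 -0.25141857] [ 0.62638492 -0.26141417]
[ 0.08865641 -0.01287116]
tick 8 [317.  40.] tray xy 85.1 -59.9
tick 30 [236.  54.] tray xy 68.6 50.9
tick 25 [310.  54.] tray xy 68.4 -50.3
tick 8 [316.  74.] tray xy 42.1 -59.9
tick 29 [236.  92.] tray xy 18.5 51.0
tick 29 [308.  92.] tray xy 18.6 -50.0
tick 8 [315. 108.] tray xy -1.5 -59.9
tick 23 [237. 129.] tray xy -31.2 50.9
tick 23 [307. 129.] tray xy -31.1 -49.8
tick 8 [314. 140.] tray xy -47.2 -59.8
tick 27 [239. 164.] tray xy -81.6 50.5
tick 22 [306. 164.] tray xy -81.2 -49.8
tick 8 [313. 174.] tray xy -96.5 -59.8
tick 27 [239. 198.] tray xy -131.5 50.4
tick 28 [306. 198.] tray xy -131.5 -49.8
tick 8 [312. 206.] tray xy -145.3 -59.7
pre-twist tx -1.805 ty -0.003 tz 3.932 twist -0.001 | post-twist tx -1.805 ty -0.004 tz 3.932 twist -0.001 | 
pre-twist tx 0.000 ty 0.000 tz 1.920 twist -0.000 | post-twist tx 0.000 ty 0.000 tz 1.920 twist -0.000 |
```

View pics/rd.png

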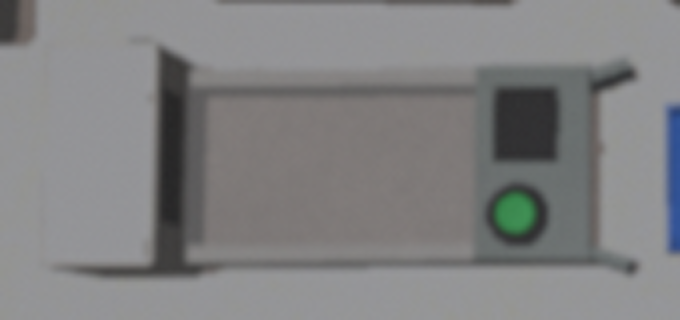

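The enlarged top view shows the reader's long edges (67 and 263) nearly horizontal, which gives an axis of about 91.2°. That agrees with the wrist estimate of 91.24°, with the mouth at about (0.623, 0.146). Next I'll grip the handle.

Call:
{"name": "move_arm", "arguments": {"newtons": 30, "rows": [{"claw": 40, "tx": -0.45, "ty": 0, "tz": 0.5, "twist": 0}, {"claw": 40, "tx": -0.45, "ty": 0, "tz": 0.5, "twist": 0}, {"claw": 40, "tx": -0.45, "ty": 0, "tz": 0.5, "twist": 0}, {"claw": 40, "tx": -0.455, "ty": 0, "tz": 0.5, "twist": 0}, {"claw": 40, "tx": 0, "ty": 0, "tz": 0.6, "twist": 0}, {"claw": 40, "tx": 0, "ty": 0, "tz": 0.6, "twist": 0}, {"claw": 40, "tx": 0, "ty": 0, "tz": 0.73, "twist": 0}, {"claw": 40, "tx": 0, "ty": 0, "tz": 0.6, "twist": 0}, {"claw": 40, "tx": 0, "ty": 0, "tz": 0.6, "twist": 0}, {"claw": 40, "tx": 0, "ty": 0, "tz": 0.4, "twist": 0}, {"claw": 40, "tx": 0, "ty": 0, "tz": 0.2, "twist": 0}, {"claw": 40, "tx": 0, "ty": 0, "tz": 0.1, "twist": 0}, {"claw": 40, "tx": 0, "ty": 0, "tz": 0, "twist": 0}, {"claw": 10, "tx": 0, "ty": 0, "tz": 0, "twist": 0}, {"claw": 10, "tx": 0, "ty": 0, "tz": 0, "twist": 0}, {"claw": 10, "tx": 0, "ty": 0, "tz": 0, "twist": 0}, {"claw": 10, "tx": 0, "ty": 0, "tz": 0, "twist": 0}, {"claw": 10, "tx": 0, "ty": 0, "tz": 0, "twist": 0}]}}

```text
t: 29.7
ee_pos: [0.6271, -0.2619, 0.0269]
eef_rot: [[-0.029, 1.0, 0.001], [1.0, 0.029, -0.001], [-0.001, 0.001, -1.0]]
contact_force: [-1.9, 0.2, 4.5]
opening: 0.0161
grip_force: 30.0
```

Run:
```python
from h import *
snap('w20'); traytick('w20')
```

```text
29.7 [ 0.6271 -0.2619  0.0269] ang 91.69 F [-1.9  0.2  4.5] grip 30.0 0.0161
tick 158 [177.  42.] tray xy -81.5 50.0
tick 145 [369.  41.] tray xy -81.1 -50.4
tick 135 [183. 140.] tray xy -131.8 49.9
tick 129 [363. 139.] tray xy -131.1 -50.6
tick 27 [190. 185.] tray xy -157.2 47.8
```

Call:
{"name": "move_arm", "arguments": {"rows": [{"claw": 10, "tx": 0.03, "ty": 0.005, "tz": 0, "twist": 0}, {"claw": 10, "tx": 0.08, "ty": 0.01, "tz": 0, "twist": 0.001}, {"claw": 10, "tx": 0.12, "ty": 0.01, "tz": 0, "twist": 0.001}, {"claw": 10, "tx": 0.12, "ty": 0.01, "tz": 0, "twist": 0.001}, {"claw": 10, "tx": 0.12, "ty": 0.01, "tz": 0, "twist": 0.001}, {"claw": 10, "tx": 0.12, "ty": 0.01, "tz": 0, "twist": 0.001}, {"claw": 10, "tx": 0.12, "ty": 0.01, "tz": 0, "twist": 0.001}, {"claw": 10, "tx": 0.12, "ty": 0.01, "tz": 0, "twist": 0.002}, {"claw": 10, "tx": 0.12, "ty": 0.01, "tz": 0, "twist": 0.002}, {"claw": 10, "tx": 0.08, "ty": 0.01, "tz": 0, "twist": 0.001}, {"claw": 10, "tx": 0.03, "ty": 0, "tz": 0, "twist": 0}, {"claw": 10, "tx": 0, "ty": 0, "tz": 0, "twist": 0}]}}

```text
t: 30.95
ee_pos: [0.6314, -0.2099, 0.0269]
eef_rot: [[-0.021, 1.0, 0.003], [1.0, 0.021, -0.003], [-0.003, 0.002, -1.0]]
contact_force: [-0.3, -4.2, 4.5]
opening: 0.016
grip_force: 30.0
```

Run:
```python
from h import *
snap('w21'); p=pickle.load(open('w21.pkl','rb'))
o=get_obs(); e=o['ee_pos']; print("line x at y",.6229+(.146-e[1])*.0209)
# tray pose: ticks raw world
TR[:]=0; 
im=cv2.imread('pics/w21.png'); hsv=cv2.cvtColor(im,cv2.COLOR_BGR2HSV).astype(int); H,S,V=hsv[:,:,0],hsv[:,:,1],hsv[:,:,2]
cb=cv2.morphologyEx(((H>100)&(H<125)&(S>100)).astype(np.uint8),cv2.MORPH_CLOSE,np.ones((15,15)))>0
for q in comps((S<110)&(V>110)&cb,80):
    if q.sum()<250: print(int(q.sum()),pix2w(p,np.argwhere(q).mean(0)[::-1],.004)[0,:2].round(4))
t=get_image('top'); cv2.imwrite('pics/t4.png',cv2.resize(t[130:230,90:400,::-1],None,fx=2.5,fy=2.5,interpolation=cv2.INTER_CUBIC))
```

```text
30.95 [ 0.6314 -0.2099  0.0269] ang 91.23 F [-0.3 -4.2  4.5] grip 30.0 0.016
line x at y 0.6303382459621006
150 [ 0.6787 -0.0944]
148 [ 0.5781 -0.0972]
130 [ 0.5794 -0.1473]
137 [ 0.6799 -0.1445]
```

Call:
{"name": "move_arm", "arguments": {"rows": [{"claw": 10, "tx": 0.04, "ty": -0.01, "tz": 0, "twist": 0.002}, {"claw": 10, "tx": 0.08, "ty": 0, "tz": 0, "twist": 0.002}, {"claw": 10, "tx": 0.14, "ty": 0, "tz": 0, "twist": 0.001}, {"claw": 10, "tx": 0.16, "ty": 0, "tz": 0, "twist": 0}, {"claw": 10, "tx": 0.16, "ty": 0, "tz": 0, "twist": 0}, {"claw": 10, "tx": 0.16, "ty": 0, "tz": 0, "twist": 0}, {"claw": 10, "tx": 0.16, "ty": 0, "tz": 0, "twist": 0}, {"claw": 10, "tx": 0.16, "ty": 0, "tz": 0, "twist": 0}, {"claw": 10, "tx": 0.16, "ty": 0, "tz": 0, "twist": 0}, {"claw": 10, "tx": 0.16, "ty": 0, "tz": 0, "twist": 0}, {"claw": 10, "tx": 0.16, "ty": 0, "tz": 0, "twist": 0}, {"claw": 10, "tx": 0.16, "ty": 0, "tz": 0, "twist": 0}, {"claw": 10, "tx": 0.16, "ty": 0, "tz": 0, "twist": 0}, {"claw": 10, "tx": 0.14, "ty": 0, "tz": 0, "twist": 0}, {"claw": 10, "tx": 0.08, "ty": 0, "tz": 0, "twist": 0}, {"claw": 10, "tx": 0.04, "ty": 0, "tz": 0, "twist": 0}, {"claw": 10, "tx": 0, "ty": 0, "tz": 0, "twist": 0}]}}

```text
t: 32.75
ee_pos: [0.6293, -0.1036, 0.0269]
eef_rot: [[-0.017, 1.0, 0.003], [1.0, 0.017, -0.002], [-0.002, 0.003, -1.0]]
contact_force: [-0.1, -3.8, 4.8]
opening: 0.016
grip_force: 30.0
```

```bash
cat > tk.py <<'E'
from h import *
import sys
n=sys.argv[1]; snap(n); p=pickle.load(open(n+'.pkl','rb')); e=get_obs()['ee_pos']; print("line x at tcp",.6229+(.146-e[1])*.0209)
im=cv2.imread(f'pics/{n}.png'); hsv=cv2.cvtColor(im,cv2.COLOR_BGR2HSV).astype(int); H,S,V=hsv[:,:,0],hsv[:,:,1],hsv[:,:,2]
cb=cv2.morphologyEx(((H>100)&(H<125)&(S>100)).astype(np.uint8),cv2.MORPH_CLOSE,np.ones((15,15)))>0
for q in comps((S<110)&(V>110)&cb,80):
    if q.sum()<250: print(int(q.sum()),pix2w(p,np.argwhere(q).mean(0)[::-1],.004)[0,:2].round(4))
E
python3 tk.py w22
```

```text
32.75 [ 0.6293 -0.1036  0.0269] ang 90.99 F [-0.1 -3.8  4.8] grip 30.0 0.016
line x at tcp 0.6281159783981962
161 [0.5765 0.0095]
143 [0.6771 0.0117]
136 [ 0.5777 -0.0408]
139 [ 0.6782 -0.0386]
```

Call:
{"name": "move_arm", "arguments": {"rows": [{"claw": 10, "tx": 0.04, "ty": -0.01, "tz": 0, "twist": 0}, {"claw": 10, "tx": 0.08, "ty": -0.01, "tz": 0, "twist": 0}, {"claw": 10, "tx": 0.14, "ty": 0, "tz": 0, "twist": 0}, {"claw": 10, "tx": 0.16, "ty": 0, "tz": 0, "twist": 0}, {"claw": 10, "tx": 0.16, "ty": 0, "tz": 0, "twist": 0}, {"claw": 10, "tx": 0.16, "ty": 0, "tz": 0, "twist": 0}, {"claw": 10, "tx": 0.16, "ty": 0, "tz": 0, "twist": 0}, {"claw": 10, "tx": 0.16, "ty": 0, "tz": 0, "twist": 0}, {"claw": 10, "tx": 0.16, "ty": 0, "tz": 0, "twist": 0}, {"claw": 10, "tx": 0.16, "ty": 0, "tz": 0, "twist": 0}, {"claw": 10, "tx": 0.16, "ty": 0, "tz": 0, "twist": 0}, {"claw": 10, "tx": 0.16, "ty": 0, "tz": 0, "twist": 0}, {"claw": 10, "tx": 0.16, "ty": 0, "tz": 0, "twist": 0}, {"claw": 10, "tx": 0.14, "ty": 0, "tz": 0, "twist": 0}, {"claw": 10, "tx": 0.08, "ty": 0, "tz": 0, "twist": 0}, {"claw": 10, "tx": 0.04, "ty": 0, "tz": 0, "twist": 0}, {"claw": 10, "tx": 0, "ty": 0, "tz": 0, "twist": 0}]}}

```text
t: 34.5
ee_pos: [0.6263, 0.0025, 0.0269]
eef_rot: [[-0.017, 1.0, 0.002], [1.0, 0.017, -0.002], [-0.002, 0.002, -1.0]]
contact_force: [-0.5, -4.8, 6.5]
opening: 0.0158
grip_force: 30.0
```

```bash
python3 tk.py w23
```

```text
34.5 [0.6263 0.0025 0.0269] ang 90.99 F [-0.5 -4.8  6.5] grip 30.0 0.0158
line x at tcp 0.6258990828725635
149 [0.6742 0.1178]
163 [0.5737 0.1156]
135 [0.5747 0.0653]
122 [0.675  0.0673]
```

Call:
{"name": "move_arm", "arguments": {"rows": [{"claw": 10, "tx": 0.04, "ty": 0, "tz": 0, "twist": 0}, {"claw": 10, "tx": 0.08, "ty": 0, "tz": 0, "twist": 0}, {"claw": 10, "tx": 0.14, "ty": 0, "tz": 0, "twist": 0}, {"claw": 10, "tx": 0.16, "ty": 0, "tz": 0, "twist": 0}, {"claw": 10, "tx": 0.16, "ty": 0, "tz": 0, "twist": 0}, {"claw": 10, "tx": 0.16, "ty": 0, "tz": 0, "twist": 0}, {"claw": 10, "tx": 0.16, "ty": 0, "tz": 0, "twist": 0}, {"claw": 10, "tx": 0.16, "ty": 0, "tz": 0, "twist": 0}, {"claw": 10, "tx": 0.16, "ty": 0, "tz": 0, "twist": 0}, {"claw": 10, "tx": 0.16, "ty": 0, "tz": 0, "twist": 0}, {"claw": 10, "tx": 0.16, "ty": 0, "tz": 0, "twist": 0}, {"claw": 10, "tx": 0.16, "ty": 0, "tz": 0, "twist": 0}, {"claw": 10, "tx": 0.14, "ty": 0, "tz": 0, "twist": 0}, {"claw": 10, "tx": 0.08, "ty": 0, "tz": 0, "twist": 0}, {"claw": 10, "tx": 0.04, "ty": 0, "tz": 0, "twist": 0}, {"claw": 10, "tx": 0, "ty": 0, "tz": 0, "twist": 0}]}}

```text
t: 36.15
ee_pos: [0.6244, 0.1004, 0.0269]
eef_rot: [[-0.017, 1.0, 0.002], [1.0, 0.017, -0.002], [-0.002, 0.002, -1.0]]
contact_force: [0.3, -5.5, 6.8]
opening: 0.0158
grip_force: 30.0
```

Call:
{"name": "move_arm", "arguments": {"rows": [{"claw": 10, "tx": 0.04, "ty": 0, "tz": 0, "twist": 0}, {"claw": 10, "tx": 0.04, "ty": 0, "tz": 0, "twist": 0}, {"claw": 10, "tx": 0.04, "ty": 0, "tz": 0, "twist": 0}, {"claw": 10, "tx": 0, "ty": 0, "tz": 0, "twist": 0}]}}

```text
t: 36.55
ee_pos: [0.6243, 0.1061, 0.0269]
eef_rot: [[-0.017, 1.0, 0.002], [1.0, 0.017, -0.002], [-0.002, 0.002, -1.0]]
contact_force: [0.0, -5.9, 6.6]
opening: 0.016
grip_force: 30.0
```

```bash
python3 tk.py w24
```

```text
36.55 [0.6243 0.1061 0.0269] ang 90.99 F [ 0.  -5.9  6.6] grip 30.0 0.016
line x at tcp 0.6237335554386862
```

Call:
{"name": "move_arm", "arguments": {"rows": [{"claw": 10, "tx": 0.03, "ty": 0, "tz": 0, "twist": 0}, {"claw": 10, "tx": 0.03, "ty": 0, "tz": 0, "twist": 0}, {"claw": 10, "tx": 0, "ty": 0, "tz": 0, "twist": 0}]}}

```text
t: 36.9
ee_pos: [0.6243, 0.109, 0.0269]
eef_rot: [[-0.017, 1.0, 0.002], [1.0, 0.017, -0.002], [-0.002, 0.002, -1.0]]
contact_force: [-0.4, -6.1, 8.0]
opening: 0.0156
grip_force: 30.0
```

Call:
{"name": "move_arm", "arguments": {"rows": [{"claw": 10, "tx": 0.03, "ty": 0, "tz": 0, "twist": 0}, {"claw": 10, "tx": 0.02, "ty": 0, "tz": 0, "twist": 0}, {"claw": 10, "tx": 0, "ty": 0, "tz": 0, "twist": 0}]}}

```text
t: 37.2
ee_pos: [0.6242, 0.1114, 0.0269]
eef_rot: [[-0.017, 1.0, 0.002], [1.0, 0.017, -0.002], [-0.002, 0.002, -1.0]]
contact_force: [-0.9, -5.4, 6.1]
opening: 0.0158
grip_force: 30.0
```

Call:
{"name": "move_arm", "arguments": {"rows": [{"claw": 10, "tx": 0.02, "ty": 0, "tz": 0, "twist": 0}, {"claw": 10, "tx": 0.02, "ty": 0, "tz": 0, "twist": 0}, {"claw": 10, "tx": 0, "ty": 0, "tz": 0, "twist": 0}]}}

```text
t: 37.5
ee_pos: [0.6242, 0.1119, 0.0269]
eef_rot: [[-0.018, 1.0, 0.002], [1.0, 0.018, -0.005], [-0.005, 0.001, -1.0]]
contact_force: [0.2, -10.6, 8.1]
opening: 0.016
grip_force: 30.0
```

Call:
{"name": "move_arm", "arguments": {"rows": [{"claw": 10, "tx": 0.02, "ty": 0, "tz": 0, "twist": 0}, {"claw": 10, "tx": 0.02, "ty": 0, "tz": 0, "twist": 0}, {"claw": 10, "tx": 0, "ty": 0, "tz": 0, "twist": 0}]}}

```text
t: 37.8
ee_pos: [0.6242, 0.1121, 0.0269]
eef_rot: [[-0.019, 1.0, 0.001], [1.0, 0.019, -0.008], [-0.008, 0.001, -1.0]]
contact_force: [-1.4, -14.1, 8.2]
opening: 0.0162
grip_force: 30.0
```

The tray is stopped at y=0.112 with force rising, so it's home. I'll release, rise and look.

Call:
{"name": "move_arm", "arguments": {"rows": [{"claw": 30, "tx": 0, "ty": 0, "tz": 0, "twist": 0}, {"claw": 40, "tx": 0, "ty": 0, "tz": 0, "twist": 0}, {"claw": 40, "tx": 0, "ty": 0, "tz": 0, "twist": 0}, {"claw": 40, "tx": 0, "ty": 0, "tz": -0.3, "twist": 0}, {"claw": 40, "tx": 0, "ty": 0, "tz": -0.8, "twist": 0}, {"claw": 40, "tx": 0, "ty": 0, "tz": -0.9, "twist": 0}, {"claw": 40, "tx": 0, "ty": 0, "tz": -0.9, "twist": 0}, {"claw": 0, "tx": 0, "ty": 0, "tz": -0.9, "twist": 0}, {"claw": 0, "tx": 0, "ty": 0, "tz": -0.9, "twist": 0}, {"claw": 0, "tx": 0, "ty": 0, "tz": -0.3, "twist": 0}, {"claw": 0, "tx": 0, "ty": 0, "tz": 0, "twist": 0}, {"claw": 0, "tx": 0, "ty": 0, "tz": 0, "twist": 0}]}}

```text
t: 39.0
ee_pos: [0.6227, 0.1174, 0.2748]
eef_rot: [[-0.017, 1.0, -0.002], [1.0, 0.017, 0.0], [0.0, -0.002, -1.0]]
contact_force: [0.2, -0.3, -0.6]
opening: 0.0031
grip_force: 0.0
```

Run:
```python
from h import *
p=snap('w25'); im=cv2.imread('pics/w25.png'); hsv=cv2.cvtColor(im,cv2.COLOR_BGR2HSV).astype(int)
m=(hsv[:,:,0]>50)&(hsv[:,:,0]<80)&(hsv[:,:,1]>120); m[:,300:]=0
for q in comps(m,100):
    uv=np.argwhere(q).mean(0)[::-1]; print(uv,int(q.sum()),cv2.minEnclosingCircle(np.argwhere(q)[:,::-1].astype(np.float32))[1],[pix2w(p,uv,z)[0,:2].round(4).tolist() for z in (.05,.06,.07)])
t=get_image('top'); pt=camera_params('top'); h2=cv2.cvtColor(t,cv2.COLOR_RGB2HSV).astype(int)
m=(h2[:,:,0]>50)&(h2[:,:,0]<80)&(h2[:,:,1]>90); m[:,:205]=0;m[:,235:]=0;m[:180]=0;m[205:]=0
for q in comps(m,20): uv=np.argwhere(q).mean(0)[::-1]; print('top',uv,[pix2w(pt,uv,z)[0,:2].round(4).tolist() for z in (.05,.06,.07)])
```

```text
39.0 [0.6227 0.1174 0.2748] ang 90.99 F [ 0.2 -0.3 -0.6] grip 0.0 0.0031
[236.252149   117.38681948] 698 15.208885192871094 [[0.5773, 0.2027], [0.5784, 0.2022], [0.5796, 0.2017]]
top [216.46666667 192.91666667] [[0.5827, 0.2108], [0.5816, 0.2091], [0.5805, 0.2075]]
```

View pics/w25.png

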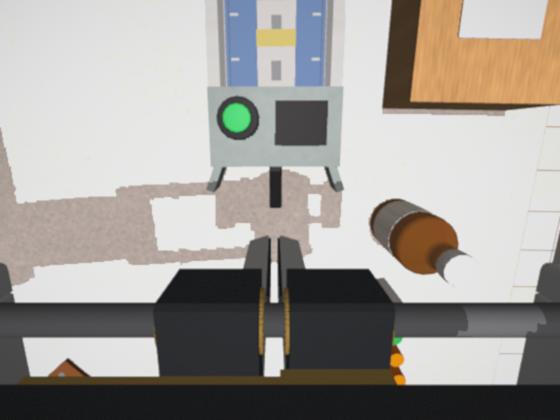

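The tray is home, its handle sticking out at (275,187) and yellow still straight under the cover. The button is at (236,117), about (0.579, 0.202).

Call:
{"name": "move_arm", "arguments": {"rows": [{"claw": 0, "tx": 0.43, "ty": -0.21, "tz": 0.4, "twist": 0}, {"claw": 0, "tx": 0.43, "ty": -0.21, "tz": 0.4, "twist": 0}, {"claw": 0, "tx": 0.43, "ty": -0.21, "tz": 0.4, "twist": 0}, {"claw": 0, "tx": 0.42, "ty": -0.215, "tz": 0.4, "twist": 0}, {"claw": 0, "tx": 0, "ty": 0, "tz": 0.6, "twist": 0}, {"claw": 0, "tx": 0, "ty": 0, "tz": 0.6, "twist": 0}, {"claw": 0, "tx": 0, "ty": 0, "tz": 0.5, "twist": 0}, {"claw": 0, "tx": 0, "ty": 0, "tz": 0.2, "twist": 0}, {"claw": 0, "tx": 0, "ty": 0, "tz": 0, "twist": 0}, {"claw": 0, "tx": 0, "ty": 0, "tz": 0, "twist": 0}]}}

```text
t: 40.1
ee_pos: [0.5801, 0.2017, 0.1012]
eef_rot: [[-0.017, 1.0, 0.0], [1.0, 0.017, 0.0], [0.0, 0.0, -1.0]]
contact_force: [-0.1, 0.1, 0.4]
opening: 0.0003
grip_force: 0.0
```

Call:
{"name": "move_arm", "arguments": {"rows": [{"claw": 0, "tx": 0, "ty": 0, "tz": 0.1, "twist": 0}, {"claw": 0, "tx": 0, "ty": 0, "tz": 0.08, "twist": 0}, {"claw": 0, "tx": 0, "ty": 0, "tz": 0, "twist": 0}]}}

```text
t: 40.4
ee_pos: [0.5804, 0.2018, 0.0925]
eef_rot: [[-0.017, 1.0, 0.002], [1.0, 0.017, 0.0], [0.0, 0.002, -1.0]]
contact_force: [-0.8, -0.7, 1.9]
opening: 0.0
grip_force: 0.8
```

Call:
{"name": "move_arm", "arguments": {"rows": [{"claw": 0, "tx": 0, "ty": 0, "tz": 0.05, "twist": 0}, {"claw": 0, "tx": 0, "ty": 0, "tz": 0.03, "twist": 0}, {"claw": 0, "tx": 0, "ty": 0, "tz": 0, "twist": 0}]}}

```text
t: 40.7
ee_pos: [0.5804, 0.2018, 0.0885]
eef_rot: [[-0.017, 1.0, 0.002], [1.0, 0.017, 0.0], [0.0, 0.002, -1.0]]
contact_force: [0.7, -0.3, 3.5]
opening: 0.001
grip_force: 1.7
```

Call:
{"name": "move_arm", "arguments": {"rows": [{"claw": 0, "tx": 0, "ty": 0, "tz": 0.04, "twist": 0}, {"claw": 0, "tx": 0, "ty": 0, "tz": 0, "twist": 0}]}}

```text
t: 40.9
ee_pos: [0.5805, 0.2018, 0.0877]
eef_rot: [[-0.017, 1.0, 0.002], [1.0, 0.017, 0.0], [0.0, 0.002, -1.0]]
contact_force: [0.4, -0.5, 10.3]
opening: 0.0004
grip_force: 4.9
```

The button has bottomed out (10 N, z stuck at 0.0877). I'll push slightly more, then let go and look.

Call:
{"name": "move_arm", "arguments": {"rows": [{"claw": 0, "tx": 0, "ty": 0, "tz": 0.02, "twist": 0}, {"claw": 0, "tx": 0, "ty": 0, "tz": 0, "twist": 0}, {"claw": 0, "tx": 0, "ty": 0, "tz": 0, "twist": 0}]}}

```text
t: 41.2
ee_pos: [0.5805, 0.2018, 0.0875]
eef_rot: [[-0.017, 1.0, 0.003], [1.0, 0.017, 0.0], [0.0, 0.003, -1.0]]
contact_force: [-2.3, -1.1, 14.3]
opening: 0.0005
grip_force: 7.1
```

Call:
{"name": "move_arm", "arguments": {"rows": [{"claw": 0, "tx": 0, "ty": 0, "tz": -0.3, "twist": 0}, {"claw": 0, "tx": 0, "ty": 0, "tz": -0.6, "twist": 0}, {"claw": 0, "tx": 0, "ty": 0, "tz": -0.9, "twist": 0}, {"claw": 0, "tx": 0, "ty": 0.3, "tz": -0.9, "twist": 0}, {"claw": 0, "tx": 0, "ty": 0.4, "tz": -0.9, "twist": 0}, {"claw": 0, "tx": 0.3, "ty": 0.2, "tz": -0.9, "twist": 0}, {"claw": 0, "tx": 0, "ty": 0, "tz": 0, "twist": 0}, {"claw": 0, "tx": 0, "ty": 0, "tz": 0, "twist": 0}]}}

```text
t: 42.0
ee_pos: [0.6243, 0.2176, 0.31]
eef_rot: [[-0.017, 1.0, 0.0], [1.0, 0.017, 0.0], [0.0, 0.0, -1.0]]
contact_force: [-0.7, 0.8, 0.1]
opening: 0.0006
grip_force: 0.0
```

```bash
python3 -c "
from h import *
snap('w26')"
```

```text
42.0 [0.6243 0.2176 0.31  ] ang 90.98 F [-0.7  0.8  0.1] grip 0.0 0.0006
```

View pics/w26.png

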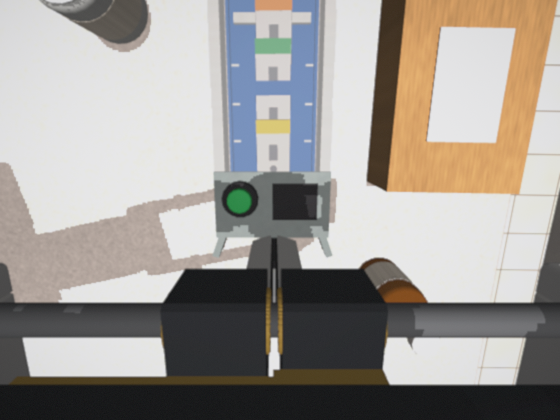

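The fan is still straight and evenly spaced under the cover, stripes at columns 270–273, and the button has come back up. Handing in.

```bash
python3 -c "
from plant import *
print(job_done())"
```

```text
the job is handed in; nothing more can be done
None
```

The four test cards present (orange, green, blue, yellow; no red) lie in one fan on the tray, the tray is on the reader's back stop, the start button was pressed right down and let go, and the job is handed in (no verdict was returned).

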